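# Index the pipe stub under the guard and unload it onto the base plate

### The arm

A 6-joint arm with a two-finger parallel gripper is mounted at the origin on a cart in front of the work surface, level with it; the furniture and walls round the work are solid. World frame = base frame: x ahead of the robot, y to its left, z up, the work surface at z = 0. Lengths are in m, angles in degrees, forces in N, time in s.
With the tool pointing down it reaches from about 0.4 to 0.825 m from the base axis. Payload 7 kg.
Tool frame: the origin (TCP) lies between the finger pads; the fingertips stand 19 mm ahead of it and the grasp point (between the pads) is the TCP; x points along the fingers, y is the direction in which the jaws open and shut, and the axes are right-handed (so a half turn about x gives the same grasp; the last joint's range is limited). The gripper opens to 88 mm and grips with 3 to 60 N. Pads are 19 mm wide; open, the fingers measure 130 mm over their backs; the gripper's body (78 mm by 193 mm) begins 47 mm behind the grasp point.
Start: joints at [84.517, 20.546, 0.682, 0, -70.136, -16.507], TCP at [0.253, 0.626, 0.216] pointing down, gripper open.
Joint ranges: [-176.03, 176.03], [-82.01, 121.73], [-58.28, 71.71], [-173.87, 95.51], [-174.79, -0.11], [-173.66, 173.66]. Speed limits (degrees/s): [136.94, 136.94, 172.46, 180, 180, 180].

### API

Orientations are given as [roll, pitch, yaw] about the fixed x, y, z axes, in that order (R = Rz(yaw) Ry(pitch) Rx(roll)).
In Python, from plant import * gives the robot as it stands.
- The arm moves only by the tool step_arm, never from a script. Its argument "steps" is a list of rows, each a list of 2 entries, a list of its own where there are three numbers: the shift along the tool's x, y, z in units of 0.02 m (1.0 is 0.02 m), then the turn about the tool's x in units of 6 degrees (1.0 is 6 degrees). A call has 1 to 20 rows; each row shifts and turns the commanded pose from where the row before left it, along the tool's axes as they then stand; what a row does not reach is not made up. A row lasts 1/12 s, in which the tool goes at most 41.7 mm and 7.16 degrees, less where a joint would pass 70% of its speed; a pose out of reach is approached as far as the arm can. A call with a number of a shift or a turn outside -1 to 1 is refused whole. A call with a gripper value outside its range is refused whole. "fingers" is the closure, from 0 (fully open) to 1 (shut), set as the call begins (left out, the last holds). The fingers move at their own pace and stop on an object; "grip_force" is the grip in N (left out, the last holds). Time passes only in rows, so rows that do not move let the fingers close. It gives the time, the measured TCP pose, the force and the opening at its end, in the units of the state.
- get_state(): the state, without advancing time (a new reading comes with each control period).
- capture(name): name is "side" or "top"; returns the picture (480x640x3 uint8, blue, green, red); there is no depth.
- camera_model(name): a dict with "intrinsics" (3x3 intrinsics, pixels), "rvec" (rotation vector, rad) and "tvec" (3), from world to camera coordinates, as OpenCV has them. Camera axes: x right, y down, z forward; pixel columns grow to the right and rows downward; lengths in m; the calibration is good to about 2 mm. A picture is of the moment at which its call begins. camera_model takes no time and is no camera call.
- close_job(): hands the job in, once; it reports no verdict.
The state is a dict: "time_s": time; "joints": joint angles; "qd": joint speeds; "joint_torque": joint torques, N m; "tcp_pos": TCP position; "eef_rot": TCP orientation; "contact_force": force on the tool from outside, world axes, zero at the start; "moment": the same for the moment, N m; "gripper_width": finger opening in m.
Only numpy, scipy, OpenCV 4.12 (cv2) and the standard library are available. Lean on these libraries where they do the work, as an engineer would, in place of code of your own. Each camera call takes 0.05 s, during which the arm holds its last target.

### The job

The capped pipe stub stands in one of the cups of the hand-cranked indexing table. Keep the spatter guard shut and wind the handwheel - one cup per full turn, counted from where you feel the free play taken up - until the stub stands centred in the unloading place under the guard; do not push the turntable itself. Then flip the guard past its balance point so that it stays open by itself, lift the stub out and stand it upright on the middle of the square base plate, leaving the nut and the collar in their cups.

Things in the scene. Friction and masses are not known exactly. Their poses are not given: they have to be found in the camera images.
- indexer: fixed grey hand-cranked indexing table; origin on the vertical axis of the turntable, at bench-top height. Its -x axis points from the turntable axis to the unloading place (the side nearest the robot), z up.
- turntable: round steel disc, 210 mm across; origin on its axis at its top face, 45 mm above the bench; turns about z. Six cups 60 degrees apart, centres 75 mm from the axis: rings 12 mm high, 55 mm outside, 47 inside. At the start an empty cup is exactly at the unloading place; the parts stand in the three cups farthest from it (120, 180, 240 degrees round), in any order.
- unload_point (a point): fixed point of the unloading place: on the disc's top face (45 mm above the bench), 75 mm from the turntable axis, under the guard.
- wheel_hub (a point): centre of the flat-lying steel handwheel on its vertical axis, 92 mm above the bench, mid-plane of rim and spokes. Rim 178 mm outside, 150 inside, 14 thick; hub 30 mm across, top 13 mm above this point, cap 4 mm higher; three spokes 13 mm wide, 11 thick, 120 degrees apart; the three gaps, open from 15 to 75 mm from the axis, take shut fingers to push a spoke round.
- handwheel: the handwheel itself, origin on its axis 16 mm below wheel_hub. Geared 6 to 1 in the same sense: one full turn turns the turntable 60 degrees (one cup) the same way seen from above; both ways work. Free play on its shaft: it turns freely by 0 to 1.2 rad (unknown at the start; 1.2 rad after reversing), at about 0.04 N m, before it drives, at about 0.4 N m (9 N at 46 mm).
- gearbox_top (a point): centre of the grey gearbox's top face under the wheel, 56 mm above the bench; the box is 74 mm square. A boss 38 mm across on the axis reaches 76 mm above the bench, four cover screws near the box's corners (41 mm from the axis) 60 mm. The gearing holds the turntable where it is when the wheel is let go.
- wheel_knob (a point): point on the handwheel's rim middle line, 82 mm from the hub point and in the same plane, at the outer end of one spoke (the other two spokes are 120 degrees to either side). A black knob 19 mm thick stands on the rim here, its top 34 mm above this point.
- guard (a joint): hinge angle of the clamshell spatter guard, rad: 0 = shut over the unloading place, 2.3 = fully open, tipped back over the turntable. Sheet aluminium, 220 g, 88 mm wide, reaching 102 mm from the hinge, 36 mm front wall, open sides so that parts pass beneath. Falls shut below about 1.45 rad, falls open beyond it. Fully open its highest edge is 240 mm above the bench.
- guard_hinge (a point): middle of the guard's hinge axis, 139 mm above the bench, 22 mm from the turntable axis towards the unloading place; the axis is level, along the indexer's y.
- guard_handle (a point): middle of the guard's handle, a round bar 10 mm thick and 80 mm long along the indexer's y, between two stand-offs, its centre 39 mm above the guard's top sheet; with the guard shut it lies 88 mm from the hinge towards the robot side and 47 mm above the hinge, 186 mm above the bench.
- stub_pipe: the pipe stub: plain dark steel pipe with a welded cap closing its top, 42 mm outside, 75 mm tall, upright, 0.25 to 0.45 kg, the tallest of the three parts in the cups; origin at the centre of its underside, z along the pipe. Gripped from outside.
- big_nut: hexagon nut 33x29x16 mm lying in a cup; origin at the centre of its underside. Stays in its cup.
- collar: steel collar, 40 mm outside, 20 mm bore, 22 mm high, in a cup; origin at the centre of its underside. Stays in its cup.
- base_plate: dark steel base plate lying fixed on the bench, 100x100x10 mm, a 12 mm bolt hole near each corner (38 mm from both middle lines); origin at the centre of its underside, top face 10 mm above the bench.
Not all that is in view belongs to the job. What is shaped like the stub_pipe but orange is not meant.

How it is judged (in metres and radians):
On the way, in this order (a step that is already met when the one before it is completed fails the run):
1. the stub has been wound into the unloading place, standing within 7 mm of its centre and at rest, with the guard still shut (horizontal distance between stub_pipe and unload_point below 0.007 m and height (world z) of stub_pipe below 0.055 m and linear speed of stub_pipe below 0.01 m/s and value of joint guard below 0.1 rad), for 0.4 s.
2. the guard stands open past its balance point by itself, with the stub still in the unloading place (value of joint guard above 1.9 rad and contact force between anything else and guard below 0.5 N and horizontal distance between stub_pipe and unload_point below 0.01 m and height (world z) of stub_pipe below 0.055 m), for 0.2 s.
At the end, for the whole second after the job is handed in: The stub stands upright (within 0.1 rad), released and at rest, on the base plate's top face, its centre within 20 mm of the plate's centre; the guard stays open by itself (beyond 1.9 rad); nut and collar still lie in their cups on the turntable (within 10 mm of its face in height) (horizontal distance between stub_pipe and base_plate below 0.02 m and z of stub_pipe in the frame of base_plate between 0.007 and 0.014 m and angle between stub_pipe's own z axis and vertical below 0.1 rad and linear speed of stub_pipe below 0.02 m/s and value of joint guard above 1.9 rad and z of big_nut in the frame of turntable between -0.01 and 0.01 m and z of collar in the frame of turntable between -0.01 and 0.01 m); the robot touches nothing.
It fails at once if the turntable itself is pushed (more than 8 N between fingers or arm and the turntable) (contact force between any of the fingers, the arm and turntable above 8 N).
It fails at once if the stub is dropped or thrown over (tilted more than 0.6 rad) (angle between stub_pipe's own z axis and vertical above 0.6 rad).
It also fails if it takes over 72 s, if anything falls off the work surface, if the arm or the gripper's body presses on something with over 40 N, if the wrist force passes 120 N, or if a joint passes its speed limit or range.

## Working session

There is one attempt and no reset: what is moved stays moved. The work goes in short steps, Python scripts to look and compute and a tool call to move; the robot and the scene stay as the last step left them, time stands still between calls to the robot, and variables do not carry over. Pictures are saved under pics/ and viewed, and the job is handed in when it is done.

Besides the shell and the picture viewer there is one more tool, called after "Call:" as a command line: name --argument value ..., lists and objects as JSON in quotes. step_arm: Moves the arm, as the interface text tells. Its arguments: {"type":"object","properties":{"steps":{"type":"array","items":{"type":"array"}},"fingers":{"type":"number"},"grip_force":{"type":"number"}},"required":["steps"]}

```bash
ls; mkdir -p pics; python3 - <<'E'
from plant import *
import cv2
print(get_state())
for n in("side","top"):
    cv2.imwrite(f"pics/{n}0.png",capture(n)); print(n,camera_model(n))
E
```

```text
pics
{'time_s': 0.0, 'joints': array([ 8.45164787e+01,  2.05921888e+01,  6.35004272e-01, -2.01915612e-02,
       -7.01356786e+01, -1.65052492e+01]), 'qd': array([-0.07088476, -0.01314317, -0.05400944, -0.05550184, -0.03790243,
       -0.06458584]), 'joint_torque': array([ 2.09843631e-03, -5.82705474e+01,  2.93064952e+01,  6.99726373e+00,
        7.04070000e-03, -1.56944425e-04]), 'tcp_pos': array([0.2525924 , 0.62542339, 0.21552331]), 'eef_rot': array([  94.95455656,   89.90521618, -107.04109029]), 'contact_force': array([ 1.00968072, -0.0109103 , -0.31599869]), 'moment': array([-0.01282731,  0.0170497 ,  0.00947946]), 'gripper_width': 0.08755612852980221}
side {'intrinsics': array([[553.7899865 ,   0.        , 321.35659896],
       [  0.        , 553.7899865 , 237.80177808],
       [  0.        ,   0.        ,   1.        ]]), 'rvec': array([ 2.22768458, -0.37792328,  0.2009124 ]), 'tvec': array([-0.49750488,  0.23430352,  0.90416763])}
top {'intrinsics': array([[619.23115411,   0.        , 312.4922023 ],
       [  0.        , 619.23115411, 252.92284506],
       [  0.        ,   0.        ,   1.        ]]), 'rvec': array([ 2.16788746, -2.22754329,  0.08836859]), 'tvec': array([0.0622123 , 0.54115657, 1.2063521 ])}
```

View pics/side0.png

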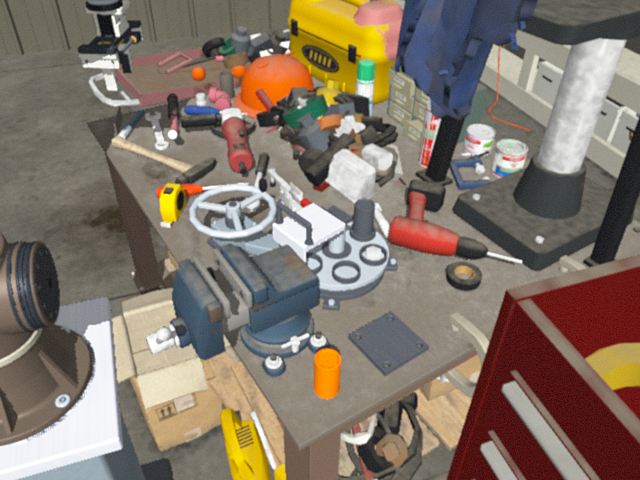

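View pics/top0.png

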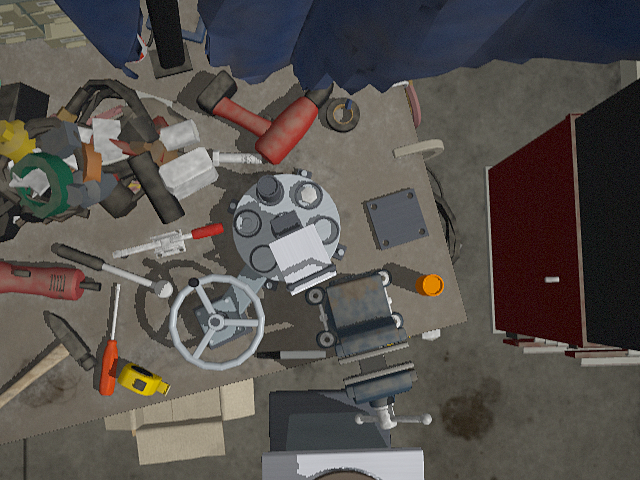

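```bash
cat > h.py <<'E'
import numpy as np, cv2
from plant import *
def cam(n):
    m=camera_model(n); R,_=cv2.Rodrigues(np.array(m["rvec"],float)); return m["intrinsics"],R,np.array(m["tvec"],float).ravel()
def ray(n,uv):
    K,R,t=cam(n); d=R.T@np.linalg.solve(K,np.array([uv[0],uv[1],1.0])); return -R.T@t,d
def onz(n,uv,z):
    o,d=ray(n,uv); return o+d*(z-o[2])/d[2]
def proj(n,P):
    K,R,t=cam(n); p=(R@np.atleast_2d(P).T).T+t; q=(K@p.T).T; return q[:,:2]/q[:,2:]
def tri(a,b):
    oa,da=ray("side",a); ob,db=ray("top",b)
    s=np.linalg.lstsq(np.c_[da,-db],ob-oa,rcond=None)[0]
    p,q=oa+s[0]*da,ob+s[1]*db
    return (p+q)/2,np.linalg.norm(p-q)
E
python3 - <<'E'
from h import *
a=cv2.imread("pics/side0.png");b=cv2.imread("pics/top0.png")
cv2.imwrite("pics/s_crop.png",cv2.resize(a[170:390,180:440],None,fx=3,fy=2.7,interpolation=3)[:600])
cv2.imwrite("pics/s_crop.png",cv2.resize(a[170:370,180:440],None,fx=3,fy=3,interpolation=3))
cv2.imwrite("pics/t_crop.png",cv2.resize(b[160:360,160:420],None,fx=3,fy=3,interpolation=3))
E
```

```text
(no output)
```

View pics/s_crop.png

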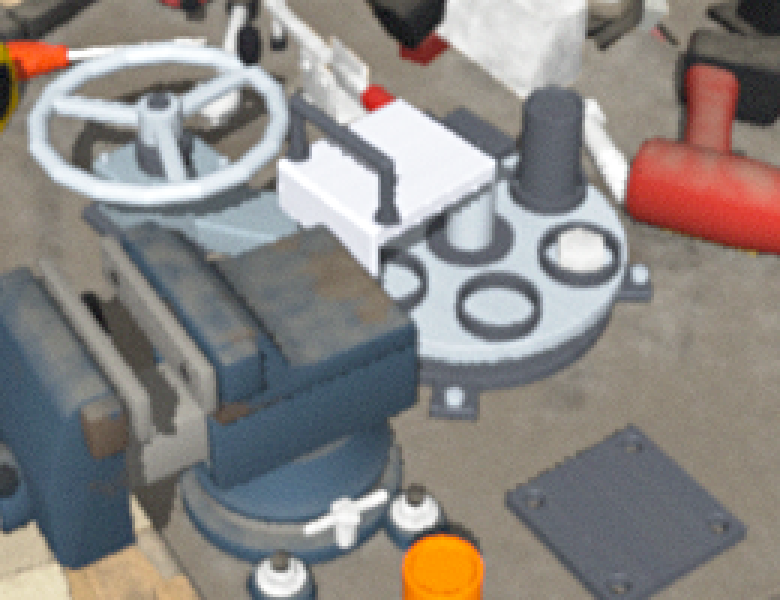

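View pics/t_crop.png

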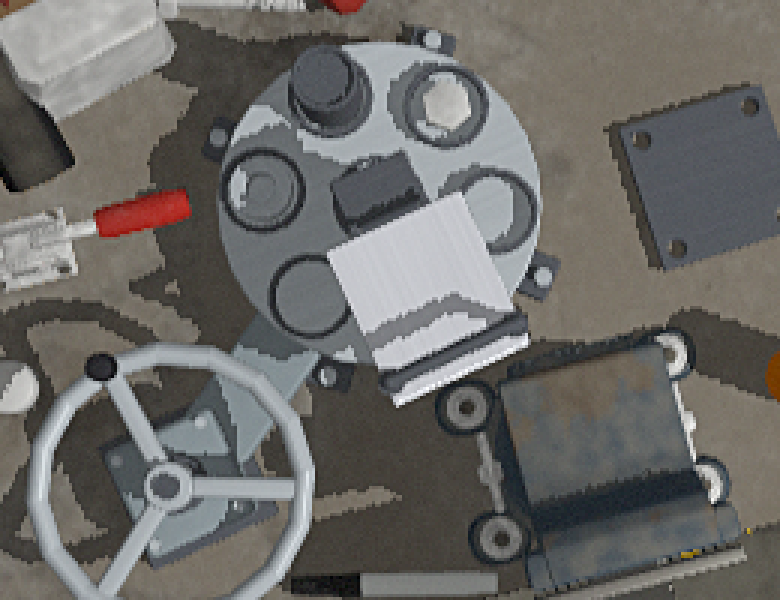

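```bash
python3 - <<'E'
from h import *
T=lambda x,y:(160+x/3,160+y/3)
S=lambda x,y:(180+x/3,170+y/3)
print("hub top", tri(S(159,98),T(168,485)), onz("top",T(168,485),.109))
print("stub top", tri(S(553,97),T(322,72)), onz("top",T(322,72),.12))
k=tri(S(296,98),T(100,367));print("knob?",k, onz("top",T(101,366),.126))
print("tt disc side", proj("side",[[0,0,0]]))
# cups inside centres at z~.05
for n,p in dict(stubbase=(332,98),nut=(446,105),emptyR=(497,210),collar=(263,189),emptyL=(312,294)).items(): print(n,onz("top",T(*p),.057))
# plate corners at z=.01
for p in [(612,128),(760,87),(663,268)]: print("plate",onz("top",T(*p),.01))
for p in [(642,139),(750,105),(677,247)]: print("hole",onz("top",T(*p),.01))
for p in [(632,440),(536,500),(718,524),(620,586)]: print("sidehole",onz("side",S(*p),.01))
# guard handle ends
print("handle",onz("top",T(388,380),.19),onz("top",T(524,324),.19))
print("handle tri",tri(S(296,98),T(388,380)),tri(S(388,165),T(524,324)))
E
```

```text
hub top (array([0.41801923, 0.2266679 , 0.1102867 ]), np.float64(0.0019390217166774654)) [0.41701461 0.22705954 0.109     ]
stub top (array([0.663121  , 0.12797965, 0.12255298]), np.float64(0.000581732968422661)) [0.66385137 0.12801765 0.12      ]
knob? (array([0.5070436 , 0.2702312 , 0.06089003]), np.float64(0.03519511684237948)) [0.48940057 0.26322138 0.126     ]
tt disc side [[ 16.64183913 381.30939663]]
stubbase [0.65806642 0.12529014 0.057     ]
nut [0.65172897 0.05250998 0.057     ]
emptyR [0.58339697 0.02181361 0.057     ]
collar [0.60071061 0.17057541 0.057     ]
emptyL [0.5328781  0.14091915 0.057     ]
plate [ 0.64091458 -0.05831817  0.01      ]
plate [ 0.66598443 -0.15821065  0.01      ]
plate [ 0.54658198 -0.08910917  0.01      ]
hole [ 0.63303365 -0.07808257  0.01      ]
hole [ 0.6540403  -0.15105821  0.01      ]
hole [ 0.56030091 -0.09890255  0.01      ]
sidehole [ 0.63575534 -0.07637772  0.01      ]
sidehole [ 0.56181724 -0.10142889  0.01      ]
sidehole [ 0.65486652 -0.15248077  0.01      ]
sidehole [ 0.58212817 -0.17449888  0.01      ]
handle [0.47578695 0.09134539 0.19      ] [0.50521537 0.01388276 0.19      ]
handle tri (array([0.47667583, 0.0911477 , 0.18841539]), np.float64(0.0018081271111522865)) (array([0.50687239, 0.01330174, 0.18797317]), np.float64(0.003296613285975742))
```

```bash
cat >> h.py <<'E'
from scipy.spatial.transform import Rotation as Ro
def R_(): return Ro.from_euler('xyz',get_state()["eef_rot"],degrees=True).as_matrix()
def togo(P):
    s=get_state();R=R_();print("tcp",s["tcp_pos"].round(4),"yang",np.degrees(np.arctan2(R[1,1],R[0,1])).round(2),"F",s["contact_force"].round(1),"t",s["time_s"])
    v=R.T@(np.array(P)-s["tcp_pos"])/0.02; print("units to go",v.round(2)); return v
E
python3 - <<'E'
from h import *
R=R_();print(R.round(3))
a=np.radians(206.6);r=.045
P=np.array([.4175+r*np.cos(a),.227+r*np.sin(a),.15]);print(P);togo(P)
# disc refine: ellipse of disc outline? use collar/nut cup ring contours
E
```

```text
[[-0.    -0.375 -0.927]
 [-0.001 -0.927  0.375]
 [-1.     0.002 -0.   ]]
[0.37726306 0.20685084 0.15      ]
tcp [0.2526 0.6255 0.2156] yang -112.0 F [ 0.9 -0.2  0.3] t 0.1
units to go [  3.31  17.07 -13.62]
```

Call:
step_arm --steps '[[[0, 0.9, -0.7], 0], [[0, 0.9, -0.7], 0], [[0, 0.9, -0.7], 0], [[0, 0.9, -0.7], 0], [[0, 0.9, -0.7], 0], [[0, 0.9, -0.7], 0], [[0, 0.9, -0.7], 0], [[0, 0.9, -0.7], 0], [[0, 0.9, -0.7], 0], [[0, 0.9, -0.7], 0], [[0, 0.9, -0.7], 0], [[0, 0.9, -0.7], 0], [[0, 0.9, -0.7], 0], [[0, 0.9, -0.7], 0], [[0, 0.9, -0.7], 0], [[0, 0.9, -0.7], 0], [[0, 0.9, -0.7], 0], [[0, 0.9, -0.7], 0], [[0, 0.9, -0.7], 0]]' --fingers 1 --grip_force 20

```text
time_s: 1.68
tcp_pos: [0.3712, 0.2079, 0.2163]
eef_rot: [38.0, 90.0, -164.0]
contact_force: [1.0, 1.0, 0.4]
gripper_width: 0.0004
```

Call:
step_arm --steps '[[[0, 0, 0], 1], [[0, 0, 0], 1], [[0, 0, 0], 1], [[0, 0, 0], 1], [[0, 0, 0], 1], [[0, 0, 0], 1], [[0, 0, 0], 1], [[0, 0, 0], 0.4], [[0, 0, 0], 0], [[0, 0, 0], 0]]'

```text
time_s: 2.52
tcp_pos: [0.3712, 0.209, 0.2163]
eef_rot: [107.3, 90.0, -139.0]
contact_force: [0.0, 1.0, 0.0]
gripper_width: 0.0007
```

```bash
python3 - <<'E'
from h import *
togo([.3773,.2069,.15]); print(get_state()["gripper_width"])
E
```

```text
tcp [0.3712 0.209  0.2163] yang -156.29 F [0. 1. 0.] t 2.5167
units to go [ 3.32 -0.24 -0.22]
0.0006812310904847268
```

Call:
step_arm --steps '[[[0.5, -0.24, -0.22], 0], [[0.9, 0, 0], 0], [[0.9, 0, 0], 0], [[0.9, 0, 0], 0], [[0.9, 0, 0], 0], [[0.9, 0, 0], 0], [[0.9, 0, 0], 0], [[0, 0, 0], 0], [[0, 0, 0], 0]]'

```text
time_s: 3.27
tcp_pos: [0.3772, 0.2065, 0.0981]
eef_rot: [125.3, 89.9, -121.0]
contact_force: [-0.2, -0.4, 0.2]
gripper_width: 0.0004
```

```bash
python3 - <<'E'
from h import *
togo([.3773,.2069,.098])
a=capture("side");b=capture("top")
cv2.imwrite("pics/s1.png",a);cv2.imwrite("pics/t1.png",b)
R=R_()
c=np.array([.4175,.227]);rr=.045
ang=np.radians(206.6+10*np.arange(0,38))
P=c+rr*np.c_[np.cos(ang),np.sin(ang)]
d=np.c_[np.diff(P,axis=0),np.zeros(37)]@R/.02
print((d).round(2).tolist())
cv2.imwrite("pics/t1c.png",cv2.resize(b[160:400,140:400],None,fx=3,fy=2.5))
E
```

```text
tcp [0.3772 0.2065 0.0981] yang -156.31 F [-0.2 -0.4  0.2] t 3.2667
units to go [ 0.01 -0.01  0.02]
[[-0.0, -0.05, -0.39], [0.0, -0.12, -0.37], [0.0, -0.18, -0.35], [0.0, -0.24, -0.31], [0.0, -0.29, -0.26], [0.0, -0.33, -0.21], [0.0, -0.36, -0.15], [0.0, -0.38, -0.08], [0.0, -0.39, -0.01], [0.0, -0.39, 0.05], [0.0, -0.37, 0.12], [0.0, -0.35, 0.18], [0.0, -0.31, 0.24], [0.0, -0.26, 0.29], [0.0, -0.21, 0.33], [0.0, -0.15, 0.36], [0.0, -0.08, 0.38], [0.0, -0.01, 0.39], [0.0, 0.05, 0.39], [-0.0, 0.12, 0.37], [-0.0, 0.18, 0.35], [-0.0, 0.24, 0.31], [-0.0, 0.29, 0.26], [-0.0, 0.33, 0.21], [-0.0, 0.36, 0.15], [-0.0, 0.38, 0.08], [-0.0, 0.39, 0.01], [-0.0, 0.39, -0.05], [-0.0, 0.37, -0.12], [-0.0, 0.35, -0.18], [-0.0, 0.31, -0.24], [-0.0, 0.26, -0.29], [-0.0, 0.21, -0.33], [-0.0, 0.15, -0.36], [-0.0, 0.08, -0.38], [-0.0, 0.01, -0.39], [-0.0, -0.05, -0.39]]
```

View pics/t1.png

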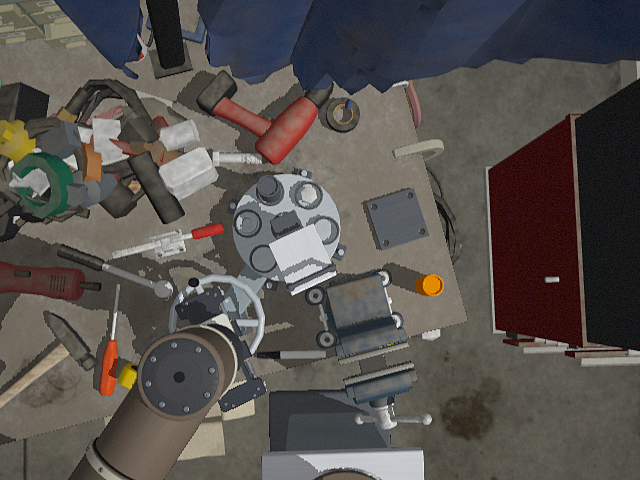

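View pics/s1.png

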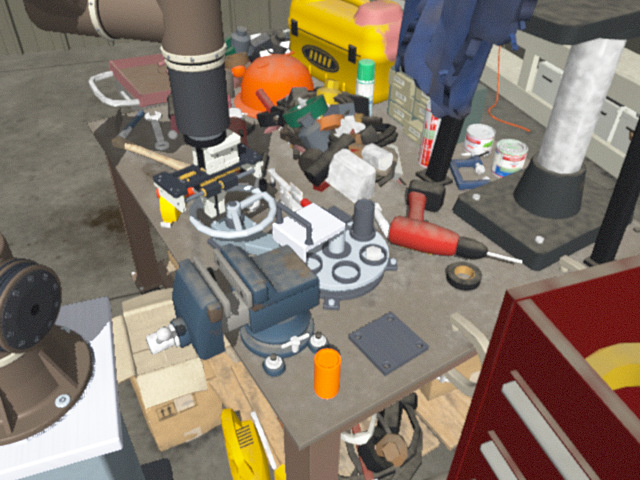

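Call:
step_arm --steps '[[[0, -0.05, -0.39], 0], [[0, -0.12, -0.37], 0], [[0, -0.18, -0.35], 0]]'

```text
time_s: 3.62
tcp_pos: [0.3934, 0.1892, 0.0992]
eef_rot: [-62.9, 89.9, 50.7]
contact_force: [-0.1, -0.0, -0.2]
gripper_width: 0.0004
```

Call:
step_arm --steps '[[[0, -0.24, -0.31], 0]]'

```text
time_s: 3.7
tcp_pos: [0.4004, 0.1852, 0.099]
eef_rot: [-63.7, 89.9, 49.9]
contact_force: [0.5, 0.2, -0.4]
gripper_width: 0.0008
```

Call:
step_arm --steps '[[[0, -0.29, -0.26], 0]]'

```text
time_s: 3.78
tcp_pos: [0.4079, 0.1827, 0.0988]
eef_rot: [-63.5, 90.0, 50.1]
contact_force: [0.4, 0.1, 1.1]
gripper_width: 0.0007
```

Call:
step_arm --steps '[[[0, -0.33, -0.21], 0]]'

```text
time_s: 3.87
tcp_pos: [0.4158, 0.1816, 0.0987]
eef_rot: [-72.3, 90.0, 41.3]
contact_force: [0.2, -0.4, 0.6]
gripper_width: 0.0005
```

Call:
step_arm --steps '[[[0, -0.36, -0.15], 0]]'

```text
time_s: 3.95
tcp_pos: [0.4236, 0.1819, 0.0985]
eef_rot: [-89.6, 90.0, 24.0]
contact_force: [0.1, 0.3, -0.1]
gripper_width: 0.0002
```

Call:
step_arm --steps '[[[0, -0.38, -0.08], 0]]'

```text
time_s: 4.03
tcp_pos: [0.4312, 0.1837, 0.0984]
eef_rot: [127.8, 90.0, -118.6]
contact_force: [0.7, -0.4, -0.6]
gripper_width: 0.0004
```

Call:
step_arm --steps '[[[0, -0.39, -0.01], 0]]'

```text
time_s: 4.12
tcp_pos: [0.4384, 0.1868, 0.0983]
eef_rot: [126.5, 90.0, -119.9]
contact_force: [0.0, 0.7, -1.0]
gripper_width: 0.0005
```

Call:
step_arm --steps '[[[0, -0.39, 0.05], 0]]'

```text
time_s: 4.2
tcp_pos: [0.4451, 0.191, 0.0983]
eef_rot: [123.2, 90.0, -123.2]
contact_force: [0.1, 0.7, 0.1]
gripper_width: 0.0001
```

Call:
step_arm --steps '[[[0, -0.37, 0.12], 0]]'

```text
time_s: 4.28
tcp_pos: [0.4508, 0.1964, 0.0983]
eef_rot: [125.1, 90.0, -121.3]
contact_force: [0.3, -0.4, 0.0]
gripper_width: 0.0007
```

Call:
step_arm --steps '[[[0, -0.35, 0.18], 0]]'

```text
time_s: 4.37
tcp_pos: [0.4557, 0.2027, 0.0983]
eef_rot: [119.5, 90.0, -126.9]
contact_force: [-0.2, -0.1, 0.2]
gripper_width: 0.0003
```

Call:
step_arm --steps '[[[0, -0.31, 0.24], 0]]'

```text
time_s: 4.45
tcp_pos: [0.4593, 0.2097, 0.0983]
eef_rot: [125.2, 90.0, -121.2]
contact_force: [-0.6, -0.0, -0.1]
gripper_width: 0.0007
```

```bash
python3 - <<'E'
from h import *
a=capture("side");b=capture("top")
cv2.imwrite("pics/2.png",np.vstack([cv2.resize(a[170:300,180:400],None,fx=3.5,fy=3.5)[:,:770][:300],cv2.resize(b[160:350,160:380],None,fx=3.5,fy=3.5)])[:960])
cv2.imwrite("pics/2s.png",cv2.resize(a[130:300,160:400],None,fx=3,fy=3)); cv2.imwrite("pics/2t.png",cv2.resize(b[160:350,160:420],None,fx=3,fy=3))
E
```

```text
(no output)
```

View pics/2s.png

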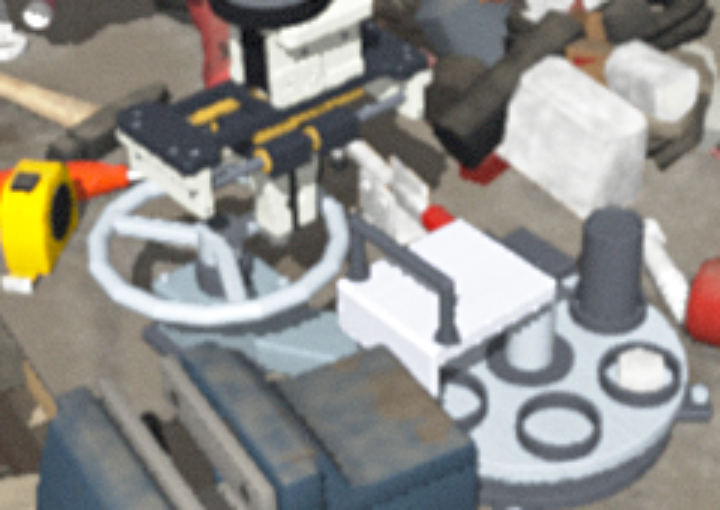

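View pics/2t.png

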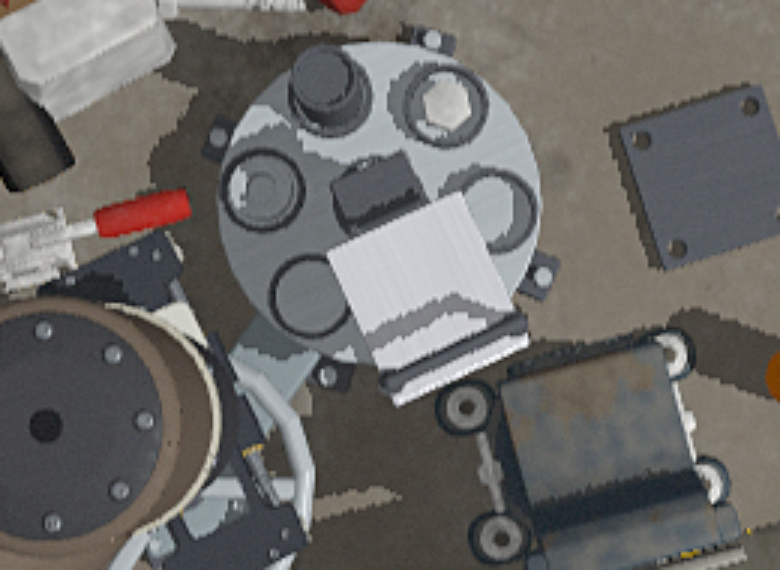

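```bash
python3 - <<'E'
from h import *
t=np.array([.4593,.2097,.0793])
for z in (.079,.098,.11,.145):
    t[2]=z; p=proj("side",t)[0]; print(z,(p-[160,130])*3)
b=cv2.imread("pics/s1.png")
cv2.imwrite("pics/1s.png",cv2.resize(b[130:300,160:400],None,fx=3,fy=3))
E
```

```text
0.079 [286.65454033 258.11622767]
0.098 [284.97318464 235.51395594]
0.11 [283.89263824 220.98829463]
0.145 [280.65548671 177.47163777]
```

View pics/1s.png

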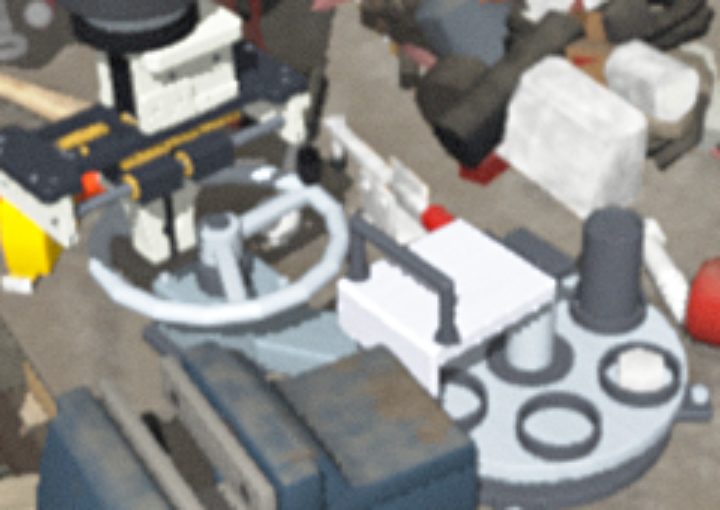

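```bash
python3 - <<'E'
from h import *
for xy in ([.3772,.2065],[.4593,.2097]):
  for z in (.079,.098,.117):
    p=proj("side",np.array([*xy,z]))[0]; print(xy,z,((p-[160,130])*3).round())
a=cv2.imread("pics/s1.png");cv2.imwrite("pics/1z.png",cv2.resize(a[180:240,180:290],None,fx=7,fy=7,interpolation=cv2.INTER_CUBIC))
a=capture("side");cv2.imwrite("pics/2z.png",cv2.resize(a[180:240,180:290],None,fx=7,fy=7,interpolation=cv2.INTER_CUBIC))
E
```

```text
[0.3772, 0.2065] 0.079 [168. 284.]
[0.3772, 0.2065] 0.098 [165. 261.]
[0.3772, 0.2065] 0.117 [162. 238.]
[0.4593, 0.2097] 0.079 [287. 258.]
[0.4593, 0.2097] 0.098 [285. 236.]
[0.4593, 0.2097] 0.117 [283. 212.]
```

View pics/1z.png

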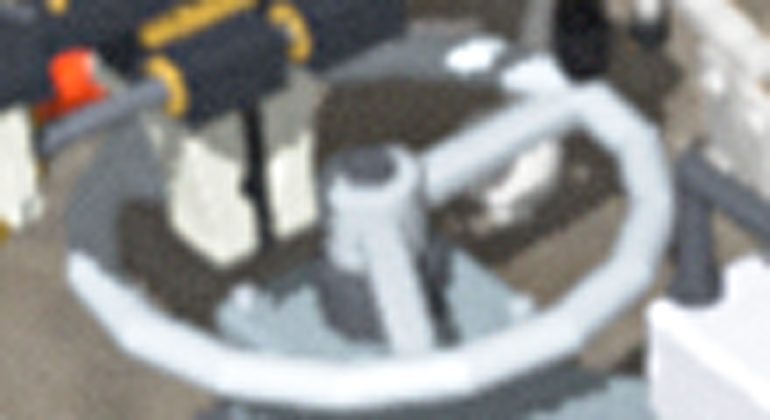

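View pics/2z.png

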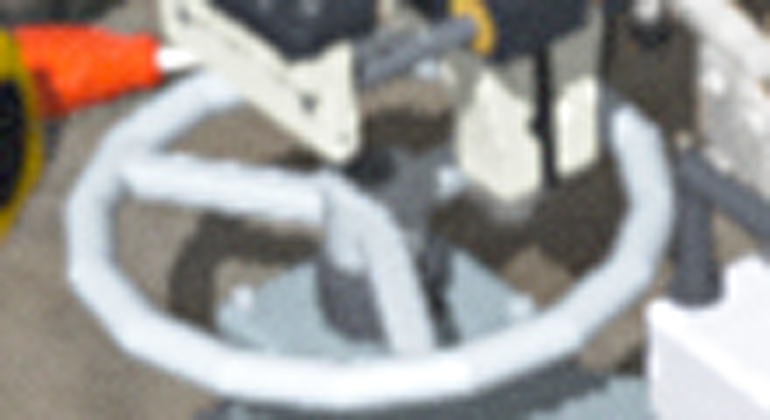

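Call:
step_arm --steps '[[[0.3, 0, 0], 0], [[0.25, 0, 0], 0], [[0, 0, 0], 0]]'

```text
time_s: 4.85
tcp_pos: [0.4577, 0.2082, 0.0862]
eef_rot: [101.0, 89.9, -145.4]
contact_force: [0.8, -0.7, -0.5]
gripper_width: 0.0005
```

```bash
python3 - <<'E'
from h import *
togo([.4593,.2097,.087])
a=capture("side");cv2.imwrite("pics/3z.png",cv2.resize(a[180:240,180:290],None,fx=7,fy=7,interpolation=cv2.INTER_CUBIC))
E
```

```text
tcp [0.4577 0.2082 0.0862] yang -156.41 F [ 0.8 -0.7 -0.5] t 4.85
units to go [-0.04 -0.1   0.04]
```

View pics/3z.png

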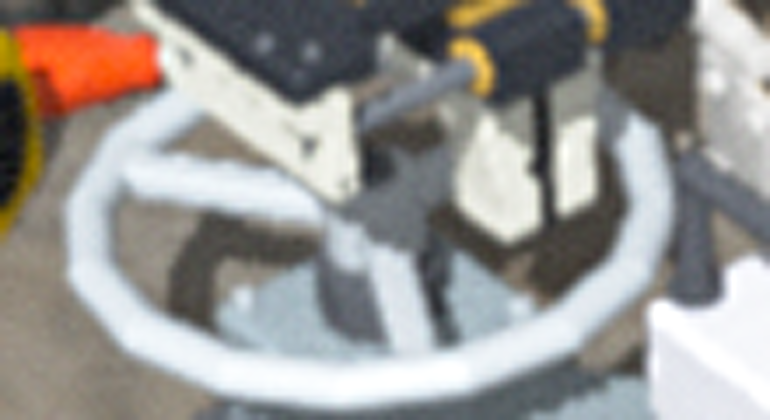

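Call:
step_arm --steps '[[[0, -0.26, 0.29], 0]]'

```text
time_s: 4.98
tcp_pos: [0.4605, 0.2154, 0.0873]
eef_rot: [103.6, 89.9, -142.8]
contact_force: [0.3, -1.0, -0.0]
gripper_width: 0.0003
```

Call:
step_arm --steps '[[[0, -0.21, 0.33], 0]]'

```text
time_s: 5.07
tcp_pos: [0.4628, 0.2245, 0.0877]
eef_rot: [-84.3, 90.0, 29.3]
contact_force: [-0.5, 1.0, -0.1]
gripper_width: 0.0007
```

Call:
step_arm --steps '[[[0, -0.15, 0.36], 0]]'

```text
time_s: 5.15
tcp_pos: [0.4628, 0.2329, 0.0878]
eef_rot: [-77.2, 90.0, 36.4]
contact_force: [-0.0, -0.2, 0.3]
gripper_width: 0.0002
```

Call:
step_arm --steps '[[[0, -0.08, 0.38], 0]]'

```text
time_s: 5.23
tcp_pos: [0.4611, 0.2406, 0.0876]
eef_rot: [-78.3, 90.0, 35.3]
contact_force: [-0.2, -0.2, 1.0]
gripper_width: 0.0002
```

Call:
step_arm --steps '[[[0, -0.01, 0.39], 0]]'

```text
time_s: 5.32
tcp_pos: [0.4579, 0.2478, 0.0876]
eef_rot: [-105.5, 90.0, 8.1]
contact_force: [1.1, -1.5, 1.0]
gripper_width: 0.0005
```

```bash
python3 - <<'E'
from h import *
togo([.4593,.2097,.087])
a=capture("side");cv2.imwrite("pics/4z.png",cv2.resize(a[180:240,180:290],None,fx=7,fy=7,interpolation=cv2.INTER_CUBIC))
E
```

```text
tcp [0.4579 0.2478 0.0876] yang -156.38 F [ 1.1 -1.5  1. ] t 5.3167
units to go [ 0.03  0.7  -1.77]
```

View pics/4z.png

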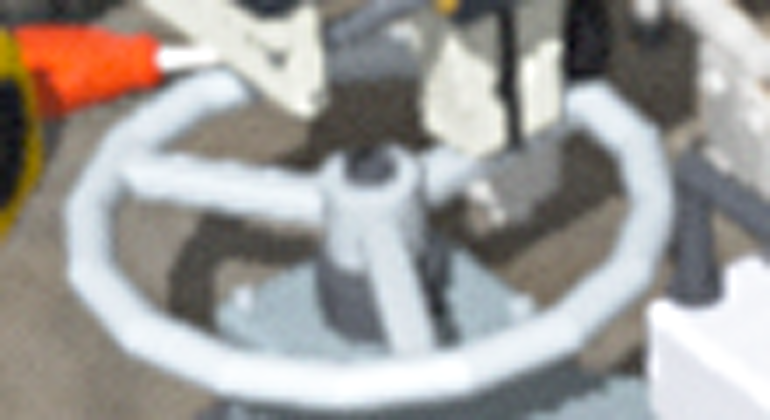

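```bash
python3 - <<'E'
from h import *
a=capture("side");cv2.imwrite("pics/5z.png",cv2.resize(a[180:225,225:280],None,fx=14,fy=13,interpolation=cv2.INTER_NEAREST))
a=capture("top");cv2.imwrite("pics/5t.png",cv2.resize(a[250:380,150:300],None,fx=5,fy=4.6,interpolation=cv2.INTER_CUBIC))
for z in (.068,.0876,.0975,.11):print(z,(proj("side",[.4579,.2478,z])[0]-[225,180])*[14,13])
E
```

```text
0.068 [359.65825755 390.90714602]
0.0876 [351.07406601 292.0122073 ]
0.0975 [346.66798108 241.25151562]
0.11 [341.03588461 176.36644955]
```

View pics/5z.png

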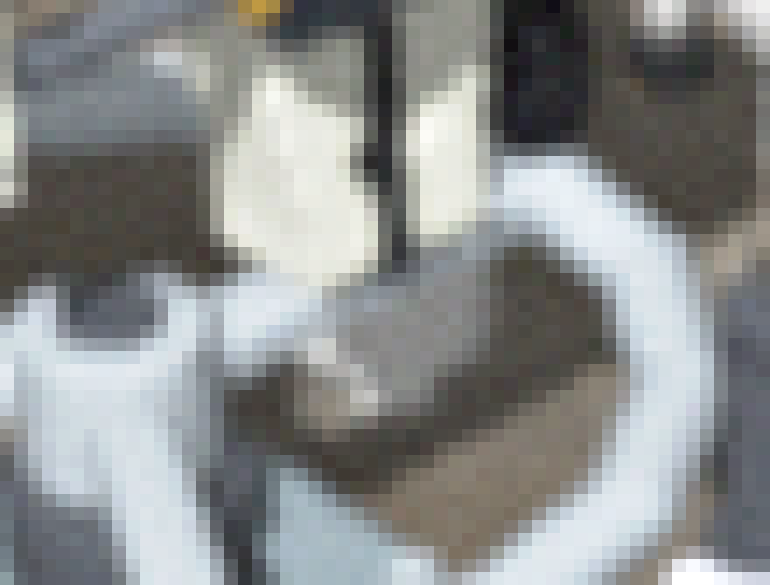

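View pics/5t.png

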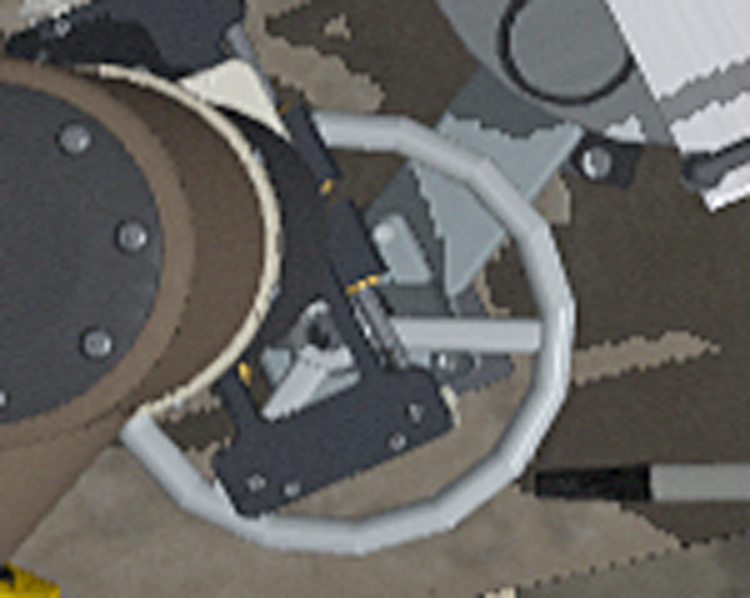

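Call:
step_arm --steps '[[[0.05, 0, 0], 0], [[0, 0, 0], 0]]'

```text
time_s: 5.63
tcp_pos: [0.4581, 0.2472, 0.0871]
eef_rot: [-72.6, 89.9, 41.0]
contact_force: [-1.5, 0.7, 7.6]
gripper_width: 0.0005
```

Call:
step_arm --steps '[[[0.05, 0, 0], 0], [[0, 0, 0], 0]]'

```text
time_s: 5.8
tcp_pos: [0.4584, 0.2471, 0.0866]
eef_rot: [-76.7, 89.9, 37.0]
contact_force: [-3.0, -0.2, 12.1]
gripper_width: 0.0005
```

Call:
step_arm --steps '[[[0.05, 0, 0], 0], [[0, 0, 0], 0]]'

```text
time_s: 5.97
tcp_pos: [0.4586, 0.2472, 0.0862]
eef_rot: [-78.0, 89.9, 35.6]
contact_force: [-5.2, -0.0, 16.7]
gripper_width: 0.0004
```

Call:
step_arm --steps '[[[0.05, 0, 0], 0], [[0, 0, 0], 0]]'

```text
time_s: 6.13
tcp_pos: [0.4588, 0.2473, 0.0858]
eef_rot: [-80.1, 89.8, 33.6]
contact_force: [-5.8, -0.5, 21.7]
gripper_width: 0.0006
```

Call:
step_arm --steps '[[[-0.5, 0, 0], 0], [[0, 0, 0], 0]]'

```text
time_s: 6.3
tcp_pos: [0.4583, 0.2469, 0.0951]
eef_rot: [-72.9, 89.9, 40.7]
contact_force: [-0.3, 0.3, 0.9]
gripper_width: 0.0005
```

```bash
python3 - <<'E'
from h import *
togo([.4551,.2022,.095])
a=capture("side");cv2.imwrite("pics/6s.png",cv2.resize(a[100:240,170:300],None,fx=5.5,fy=4.2,interpolation=cv2.INTER_CUBIC))
E
```

```text
tcp [0.4583 0.2469 0.0951] yang -156.39 F [-0.3  0.3  0.9] t 6.3
units to go [-0.    1.04 -1.98]
```

View pics/6s.png

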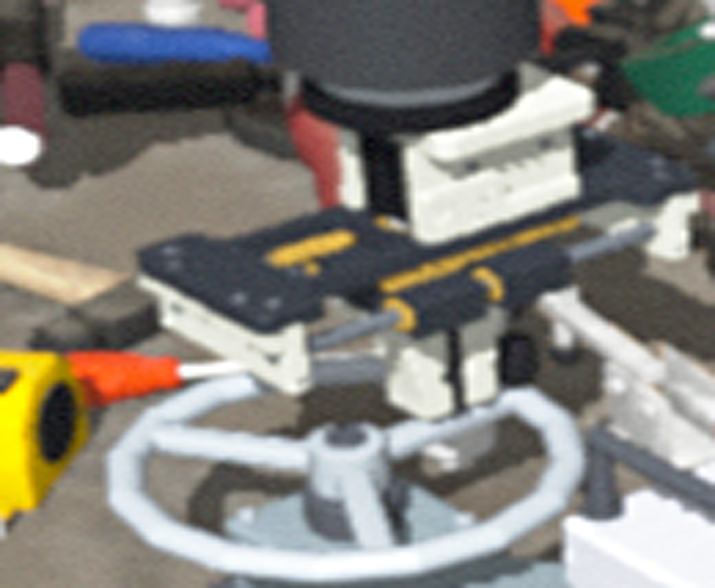

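```bash
python3 - <<'E'
from h import *
print("cam",ray("side",(0,0))[0])
T=np.array([.4583,.2469]);u=np.array([np.cos(np.radians(23.6)),np.sin(np.radians(23.6))]);v=np.array([-u[1],u[0]])
def show(px,name):
    uv=(170+px[0]/5.5,100+px[1]/4.2)
    print(name,[(z,(( onz("side",uv,z)[:2]-T)@np.c_[u,v]*1000).round().tolist()) for z in (.08,.09,.1,.11,.12,.13,.14,.15)])
show((303,393),"endplate near bottom corner"); show((165,305),"endplate left bottom"); show((695,250),"far endplate bottom right")
show((440,415),"finger bottom near corner"); show((490,400),"finger right corner"); show((390,395),"finger left"); show((520,382),"knob base")
E
```

```text
cam [ 0.27086699 -0.68618178  0.7587582 ]
endplate near bottom corner [(0.08, [-13.0, 72.0]), (0.09, [-21.0, 59.0]), (0.1, [-29.0, 47.0]), (0.11, [-37.0, 34.0]), (0.12, [-45.0, 22.0]), (0.13, [-53.0, 9.0]), (0.14, [-60.0, -3.0]), (0.15, [-68.0, -16.0])]
endplate left bottom [(0.08, [-7.0, 178.0]), (0.09, [-14.0, 164.0]), (0.1, [-22.0, 150.0]), (0.11, [-30.0, 136.0]), (0.12, [-38.0, 122.0]), (0.13, [-46.0, 108.0]), (0.14, [-54.0, 93.0]), (0.15, [-62.0, 79.0])]
far endplate bottom right [(0.08, [193.0, 76.0]), (0.09, [183.0, 63.0]), (0.1, [172.0, 50.0]), (0.11, [161.0, 38.0]), (0.12, [150.0, 25.0]), (0.13, [139.0, 13.0]), (0.14, [128.0, -0.0]), (0.15, [117.0, -13.0])]
finger bottom near corner [(0.08, [14.0, 21.0]), (0.09, [6.0, 9.0]), (0.1, [-2.0, -3.0]), (0.11, [-11.0, -15.0]), (0.12, [-19.0, -27.0]), (0.13, [-27.0, -38.0]), (0.14, [-35.0, -50.0]), (0.15, [-43.0, -62.0])]
finger right corner [(0.08, [37.0, 18.0]), (0.09, [28.0, 6.0]), (0.1, [20.0, -5.0]), (0.11, [11.0, -17.0]), (0.12, [3.0, -29.0]), (0.13, [-6.0, -41.0]), (0.14, [-15.0, -52.0]), (0.15, [-23.0, -64.0])]
finger left [(0.08, [11.0, 48.0]), (0.09, [2.0, 36.0]), (0.1, [-6.0, 23.0]), (0.11, [-14.0, 11.0]), (0.12, [-22.0, -1.0]), (0.13, [-30.0, -13.0]), (0.14, [-38.0, -25.0]), (0.15, [-47.0, -38.0])]
knob base [(0.08, [56.0, 23.0]), (0.09, [47.0, 11.0]), (0.1, [38.0, -1.0]), (0.11, [29.0, -12.0]), (0.12, [20.0, -24.0]), (0.13, [11.0, -36.0]), (0.14, [3.0, -48.0]), (0.15, [-6.0, -60.0])]
```

Call:
step_arm --steps '[[[-0.2, 0, 0], 0], [[0, 0.5, -1], 0], [[0, 0.5, -1], 0], [[0, 0, 0], 0]]'

```text
time_s: 6.68
tcp_pos: [0.4538, 0.1988, 0.0967]
eef_rot: [100.5, 89.8, -146.0]
contact_force: [-0.9, -0.6, -0.2]
gripper_width: 0.0006
```

Call:
step_arm --steps '[[[0.5, 0, 0], 0], [[0.5, 0, 0], 0], [[0.4, 0, 0], 0], [[0, 0, 0], 0]]'

```text
time_s: 7.02
tcp_pos: [0.4542, 0.2014, 0.0669]
eef_rot: [106.4, 89.8, -140.0]
contact_force: [0.3, -0.5, -0.2]
gripper_width: 0.0006
```

```bash
python3 - <<'E'
from h import *
togo([.4551,.2022,.0711])
R=R_()
c=np.array([.4175,.227]);rr=.045
ang=np.radians(326.6+10*np.arange(0,37))
P=c+rr*np.c_[np.cos(ang),np.sin(ang)]
d=np.c_[np.diff(P,axis=0),np.zeros(36)]@R/.02
print((d[:,1:]).round(2).tolist())
E
```

```text
tcp [0.4542 0.2014 0.0669] yang -156.39 F [ 0.3 -0.5 -0.2] t 7.0167
units to go [-0.21 -0.05  0.02]
[[-0.31, 0.24], [-0.26, 0.29], [-0.21, 0.33], [-0.15, 0.36], [-0.08, 0.38], [-0.01, 0.39], [0.05, 0.39], [0.12, 0.37], [0.18, 0.35], [0.24, 0.31], [0.29, 0.26], [0.33, 0.21], [0.36, 0.15], [0.38, 0.08], [0.39, 0.01], [0.39, -0.05], [0.37, -0.12], [0.35, -0.18], [0.31, -0.24], [0.26, -0.29], [0.21, -0.33], [0.15, -0.36], [0.08, -0.38], [0.01, -0.39], [-0.05, -0.39], [-0.12, -0.37], [-0.18, -0.35], [-0.24, -0.31], [-0.29, -0.26], [-0.33, -0.21], [-0.36, -0.15], [-0.38, -0.08], [-0.39, -0.01], [-0.39, 0.05], [-0.37, 0.12], [-0.35, 0.18]]
```

Call:
step_arm --steps '[[[-0.2, -0.36, 0.26], 0], [[0, -0.26, 0.29], 0]]'

```text
time_s: 7.18
tcp_pos: [0.4633, 0.2182, 0.074]
eef_rot: [-115.7, 90.0, -2.1]
contact_force: [0.1, 1.1, 0.6]
gripper_width: 0.0008
```

Call:
step_arm --steps '[[[0, -0.21, 0.33], 0]]'

```text
time_s: 7.27
tcp_pos: [0.4647, 0.2264, 0.0741]
eef_rot: [-78.6, 89.9, 35.1]
contact_force: [0.1, 1.5, 0.5]
gripper_width: 0.0008
```

Call:
step_arm --steps '[[[0, -0.15, 0.36], 0]]'

```text
time_s: 7.35
tcp_pos: [0.464, 0.2335, 0.0737]
eef_rot: [-169.3, 90.0, -55.7]
contact_force: [3.6, -11.0, 0.2]
gripper_width: 0.0004
```

Call:
step_arm --steps '[[[0, -0.08, 0.38], 0]]'

```text
time_s: 7.43
tcp_pos: [0.462, 0.2408, 0.0735]
eef_rot: [145.0, 90.0, -101.3]
contact_force: [-0.1, -0.6, 0.9]
gripper_width: 0.0002
```

Call:
step_arm --steps '[[[0, -0.01, 0.39], 0]]'

```text
time_s: 7.52
tcp_pos: [0.4589, 0.2481, 0.0734]
eef_rot: [138.9, 90.0, -107.5]
contact_force: [0.0, -0.7, -0.6]
gripper_width: 0.0004
```

Call:
step_arm --steps '[[[0, 0.05, 0.39], 0]]'

```text
time_s: 7.6
tcp_pos: [0.4545, 0.2532, 0.0733]
eef_rot: [142.9, 89.8, -103.4]
contact_force: [7.0, -14.1, -0.6]
gripper_width: 0.0003
```

Call:
step_arm --steps '[[[0, 0.12, 0.37], 0]]'

```text
time_s: 7.68
tcp_pos: [0.4495, 0.2585, 0.0733]
eef_rot: [149.1, 89.8, -97.2]
contact_force: [8.6, -11.1, 1.2]
gripper_width: 0.0004
```

Call:
step_arm --steps '[[[0, 0.18, 0.35], 0], [[0, 0.24, 0.31], 0], [[0, 0.29, 0.26], 0], [[0, 0.33, 0.21], 0], [[0, 0.36, 0.15], 0], [[0, 0.38, 0.08], 0], [[0, 0.39, 0.01], 0], [[0, 0.39, -0.05], 0], [[0, 0.37, -0.12], 0]]'

```text
time_s: 8.43
tcp_pos: [0.3899, 0.264, 0.0759]
eef_rot: [-65.5, 89.3, 48.2]
contact_force: [10.2, 7.3, 0.7]
gripper_width: 0.0007
```

```bash
python3 - <<'E'
from h import *
togo([.4495,.2585,.0733])
b=capture("top");cv2.imwrite("pics/7t.png",cv2.resize(b[160:400,140:400],None,fx=2.5,fy=2.5,interpolation=cv2.INTER_CUBIC))
E
```

```text
tcp [0.3899 0.264  0.0759] yang -156.23 F [10.2  7.3  0.7] t 8.4333
units to go [ 0.15 -2.61 -1.46]
```

View pics/7t.png

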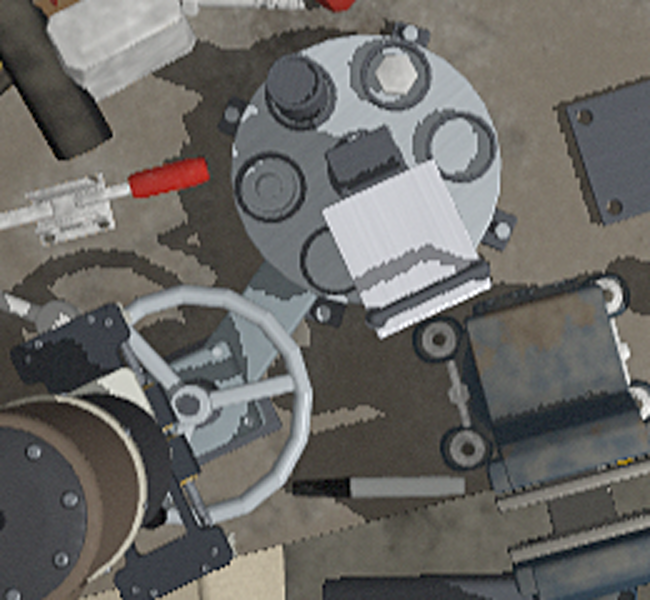

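Call:
step_arm --steps '[[[0, 0.35, -0.18], 0], [[0, 0.31, -0.24], 0], [[0, 0.26, -0.29], 0], [[0, 0.21, -0.33], 0], [[0, 0.15, -0.36], 0], [[0, 0.08, -0.38], 0], [[0, 0.01, -0.39], 0], [[0, -0.05, -0.39], 0], [[0, -0.12, -0.37], 0], [[0, -0.18, -0.35], 0], [[0, -0.24, -0.31], 0], [[0, -0.29, -0.26], 0], [[0, -0.33, -0.21], 0], [[0, -0.36, -0.15], 0], [[0, -0.38, -0.08], 0], [[0, -0.39, -0.01], 0], [[0, -0.39, 0.05], 0], [[0, -0.37, 0.12], 0]]'

```text
time_s: 9.98
tcp_pos: [0.4468, 0.1937, 0.0716]
eef_rot: [101.4, 89.4, -145.1]
contact_force: [-8.8, -7.3, 0.7]
gripper_width: 0.0004
```

```bash
python3 - <<'E'
from h import *
togo([.445,.19,.0733]); s=get_state()["tcp_pos"][:2]-[.4175,.227];print(np.hypot(*s),np.degrees(np.arctan2(s[1],s[0]))%360)
E
```

```text
tcp [0.4468 0.1937 0.0716] yang -156.48 F [-8.8 -7.3  0.7] t 9.9833
units to go [-0.09  0.16 -0.13]
0.044334437015258486 311.3175697813495
```

Call:
step_arm --steps '[[[0, -0.35, 0.18], 0], [[0, -0.31, 0.24], 0], [[0, -0.26, 0.29], 0], [[0, -0.21, 0.33], 0], [[0, -0.15, 0.36], 0], [[0, -0.08, 0.38], 0], [[0, -0.01, 0.39], 0], [[0, 0.05, 0.39], 0], [[0, 0.12, 0.37], 0], [[0, 0.18, 0.35], 0], [[0, 0.24, 0.31], 0], [[0, 0.29, 0.26], 0], [[0, 0.33, 0.21], 0], [[0, 0.36, 0.15], 0], [[0, 0.38, 0.08], 0], [[0, 0.39, 0.01], 0], [[0, 0.39, -0.05], 0], [[0, 0.37, -0.12], 0]]'

```text
time_s: 11.48
tcp_pos: [0.3899, 0.264, 0.0759]
eef_rot: [-65.5, 89.3, 48.3]
contact_force: [9.9, 7.8, -0.0]
gripper_width: 0.0004
```

Call:
step_arm --steps '[[[0, 0.35, -0.18], 0], [[0, 0.31, -0.24], 0], [[0, 0.26, -0.29], 0], [[0, 0.21, -0.33], 0], [[0, 0.15, -0.36], 0], [[0, 0.08, -0.38], 0], [[0, 0.01, -0.39], 0], [[0, -0.05, -0.39], 0], [[0, -0.12, -0.37], 0], [[0, -0.18, -0.35], 0], [[0, -0.24, -0.31], 0], [[0, -0.29, -0.26], 0], [[0, -0.33, -0.21], 0], [[0, -0.36, -0.15], 0], [[0, -0.38, -0.08], 0], [[0, -0.39, -0.01], 0], [[0, -0.39, 0.05], 0], [[0, -0.37, 0.12], 0]]'

```text
time_s: 12.98
tcp_pos: [0.4468, 0.1937, 0.0716]
eef_rot: [101.5, 89.4, -145.0]
contact_force: [-9.2, -5.7, 0.1]
gripper_width: 0.0003
```

```bash
python3 - <<'E'
from h import *
togo([.445,.19,.0733]); s=get_state()["tcp_pos"][:2]-[.4175,.227];print(np.hypot(*s),np.degrees(np.arctan2(s[1],s[0]))%360)
b=capture("top");cv2.imwrite("pics/8t.png",cv2.resize(b[160:400,140:400],None,fx=2.5,fy=2.5,interpolation=cv2.INTER_CUBIC))
E
```

```text
tcp [0.4468 0.1937 0.0716] yang -156.48 F [-9.2 -5.7  0.1] t 12.9833
units to go [-0.08  0.16 -0.13]
0.044342243609210415 311.32209880926075
```

View pics/8t.png

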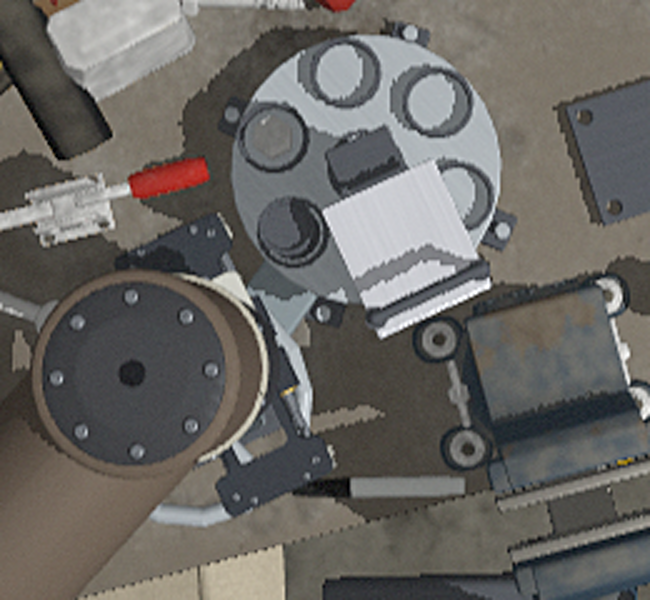

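Call:
step_arm --steps '[[[0, -0.35, 0.18], 0], [[0, -0.31, 0.24], 0], [[0, -0.26, 0.29], 0], [[0, -0.21, 0.33], 0], [[0, -0.15, 0.36], 0], [[0, -0.08, 0.38], 0], [[0, -0.01, 0.39], 0], [[0, 0.05, 0.39], 0], [[0, 0.12, 0.37], 0], [[0, 0.18, 0.35], 0], [[0, 0.24, 0.31], 0], [[0, 0.29, 0.26], 0], [[0, 0.33, 0.21], 0], [[0, 0.36, 0.15], 0], [[0, 0.38, 0.08], 0], [[0, 0.39, 0.01], 0], [[0, 0.39, -0.05], 0], [[0, 0.37, -0.12], 0]]'

```text
time_s: 14.53
tcp_pos: [0.3899, 0.264, 0.0759]
eef_rot: [-65.6, 89.3, 48.2]
contact_force: [9.5, 6.6, -0.7]
gripper_width: 0.0004
```

Call:
step_arm --steps '[[[0, 0.35, -0.18], 0], [[0, 0.31, -0.24], 0], [[0, 0.26, -0.29], 0], [[0, 0.21, -0.33], 0], [[0, 0.15, -0.36], 0], [[0, 0.08, -0.38], 0], [[0, 0.01, -0.39], 0], [[0, -0.05, -0.39], 0], [[0, -0.12, -0.37], 0], [[0, -0.18, -0.35], 0], [[0, -0.24, -0.31], 0], [[0, -0.29, -0.26], 0], [[0, -0.33, -0.21], 0], [[0, -0.36, -0.15], 0], [[0, -0.38, -0.08], 0], [[0, -0.39, -0.01], 0], [[0, -0.39, 0.05], 0], [[0, -0.37, 0.12], 0]]'

```text
time_s: 16.03
tcp_pos: [0.4468, 0.1937, 0.0716]
eef_rot: [101.5, 89.4, -145.0]
contact_force: [-9.9, -6.6, 0.4]
gripper_width: 0.0009
```

Call:
step_arm --steps '[[[0, -0.35, 0.18], 0], [[0, -0.31, 0.24], 0], [[0, -0.26, 0.29], 0], [[0, -0.21, 0.33], 0], [[0, -0.15, 0.36], 0], [[0, -0.08, 0.38], 0]]'

```text
time_s: 16.53
tcp_pos: [0.4589, 0.2358, 0.0719]
eef_rot: [121.8, 89.4, -124.6]
contact_force: [1.1, -20.1, 0.5]
gripper_width: 0.0004
```

```bash
python3 - <<'E'
from h import *
togo([.445,.19,.0733]); s=get_state()["tcp_pos"][:2]-[.4175,.227];print(np.hypot(*s),np.degrees(np.arctan2(s[1],s[0]))%360)
b=capture("top");cv2.imwrite("pics/9.png",b);a=cv2.imread("pics/top0.png")
cv2.imwrite("pics/9t.png",np.hstack([cv2.resize(x[160:300,220:350],None,fx=3,fy=4,interpolation=cv2.INTER_CUBIC) for x in (a,b)]))
E
```

```text
tcp [0.4589 0.2358 0.0719] yang -156.41 F [  1.1 -20.1   0.5] t 16.5333
units to go [-0.04  1.55 -1.82]
0.04232950307466931 11.976207640511008
```

View pics/9t.png

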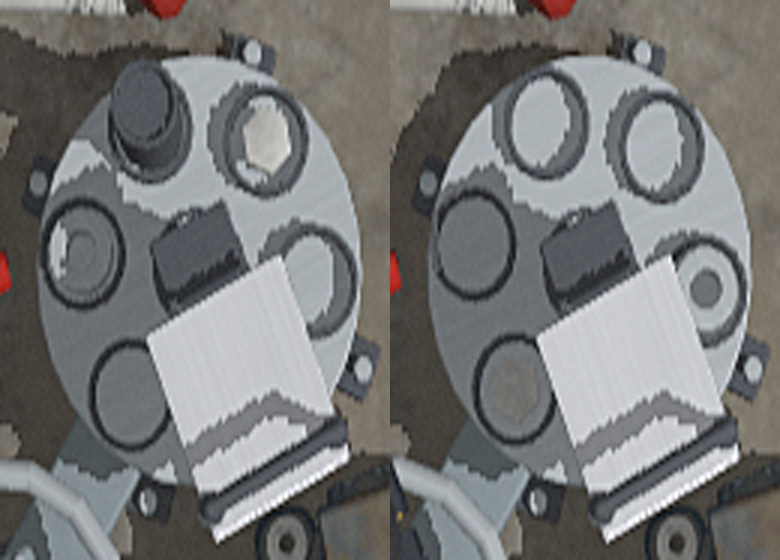

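```bash
cat >> h.py <<'E'
def rings(img,dbg=None):
    # dark ring pixels, inside disc; ellipse fit of outer contours
    g=cv2.cvtColor(img,cv2.COLOR_BGR2GRAY)
    out=[]
    for name,c in dict(L=(247,222),BL=(264,258),UL=(269,194),UR=(306,196)).items():
        c=np.array(c,float)
        for it in range(4):
            # radial search of outward min-edge: darkest within 12..17.5px
            pts=[]
            for a in np.radians(np.arange(0,360,5)):
                r=np.arange(11,17.5,.25); p=c+np.c_[np.cos(a)*r,np.sin(a)*r]
                v=cv2.remap(g,p[:,0].astype(np.float32)[None],p[:,1].astype(np.float32)[None],cv2.INTER_LINEAR)[0].astype(float)
                i=v.argmin(); 
                if v[i]<75: pts.append(p[i])
            pts=np.array(pts,np.float32)
            if len(pts)<12: break
            e=cv2.fitEllipse(pts); 
            d=np.linalg.norm(pts-np.array(e[0]),axis=1); k=abs(d-np.median(d))<1
            if k.sum()>10: e=cv2.fitEllipse(pts[k])
            c=np.array(e[0])
        out.append((name,c.round(2),len(pts),onz("top",c,.055).round(4)[:2]))
    return out
E
python3 - <<'E'
from h import *
for f in("top0","9"):
    for r in rings(cv2.imread(f"pics/{f}.png")):
        d=r[3]-np.array([.592,.0965]); print(f,*r,"r %.4f ang %.2f"%(np.hypot(*d),np.degrees(np.arctan2(d[1],d[0]))%360))
E
```

```text
top0 L [247.28 223.21] 72 [0.6006 0.1715] r 0.0755 ang 83.46
top0 BL [263.38 258.6 ] 57 [0.5319 0.1423] r 0.0756 ang 142.69
top0 UL [265.26 184.95] 71 [0.6736 0.1354] r 0.0904 ang 25.49
top0 UR [307.88 195.47] 47 [0.6512 0.054 ] r 0.0729 ang 324.33
9 L [247.49 220.89] 72 [0.605 0.171] r 0.0756 ang 80.10
9 BL [261.35 257.06] 61 [0.5349 0.1461] r 0.0756 ang 139.02
9 UL [270.51 189.65] 50 [0.6642 0.1256] r 0.0778 ang 21.95
9 UR [309.63 196.84] 39 [0.6484 0.0507] r 0.0727 ang 320.92
```

Call:
step_arm --steps '[[[0, -0.01, 0.3], 0], [[0, 0.05, 0.3], 0], [[0, 0, 0], 0], [[0, 0, 0], 0]]'

```text
time_s: 16.92
tcp_pos: [0.4557, 0.2503, 0.0732]
eef_rot: [132.7, 89.9, -113.7]
contact_force: [1.8, -3.5, -1.1]
gripper_width: 0.0004
```

```bash
python3 - <<'E'
from h import *
togo([.445,.19,.0733]); s=get_state()["tcp_pos"][:2]-[.4175,.227];print(np.hypot(*s),np.degrees(np.arctan2(s[1],s[0]))%360)
b=capture("top");cv2.imwrite("pics/10.png",b)
for r in rings(b):
        d=r[3]-np.array([.592,.0965]); print(*r,"r %.4f ang %.2f"%(np.hypot(*d),np.degrees(np.arctan2(d[1],d[0]))%360))
E
```

```text
tcp [0.4557 0.2503 0.0732] yang -156.37 F [ 1.8 -3.5 -1.1] t 16.9167
units to go [-0.    1.7  -2.55]
0.04476183317712318 31.424797990342977
L [247.03 223.77] 72 [0.5995 0.172 ] r 0.0759 ang 84.33
BL [263.63 258.91] 57 [0.5313 0.1418] r 0.0757 ang 143.27
UL [267.32 190.43] 44 [0.6629 0.1317] r 0.0792 ang 26.40
UR [307.33 195.19] 43 [0.6517 0.0551] r 0.0727 ang 325.26
```

Call:
step_arm --steps '[[[0, -0.05, -0.3], 0], [[-0.8, 0, 0], 0], [[-1, 0, 0], 0], [[-1, 0, 0], 0], [[-1, 0, 0], 0], [[-1, 0, 0], 0], [[-1, 0, 0], 0], [[-1, 0, 0], 0], [[0, 0, 0], 0]]'

```text
time_s: 17.72
tcp_pos: [0.4616, 0.2477, 0.2141]
eef_rot: [-70.9, 89.6, 42.8]
contact_force: [0.5, 0.4, -0.6]
gripper_width: 0.0004
```

```bash
python3 - <<'E'
from h import *
togo([.4912,.0525,.214])
E
```

```text
tcp [0.4616 0.2477 0.2141] yang -156.34 F [ 0.5  0.4 -0.6] t 17.7167
units to go [-0.04  2.56 -9.53]
```

Call:
step_arm --steps '[[[0, 0.26, -0.95], 0], [[0, 0.26, -0.95], 0], [[0, 0.26, -0.95], 0], [[0, 0.26, -0.95], 0], [[0, 0.26, -0.95], 0], [[0, 0.26, -0.95], 0], [[0, 0.26, -0.95], 0], [[0, 0.26, -0.95], 0], [[0, 0.26, -0.95], 0], [[0, 0.26, -0.95], 0], [[0, 0, 0], 0], [[0, 0, 0], 0]]' --fingers 0.3

```text
time_s: 18.72
tcp_pos: [0.4883, 0.0505, 0.2095]
eef_rot: [-57.9, 89.9, 55.6]
contact_force: [0.1, -0.3, -0.2]
gripper_width: 0.061
```

```bash
python3 - <<'E'
from h import *
togo([.4912,.0525,.164]);print(get_state()["gripper_width"])
a=capture("side");cv2.imwrite("pics/11s.png",cv2.resize(a[100:300,200:420],None,fx=3.5,fy=3,interpolation=cv2.INTER_CUBIC))
b=capture("top");cv2.imwrite("pics/11t.png",cv2.resize(b[160:340,200:400],None,fx=3.5,fy=3,interpolation=cv2.INTER_CUBIC))
E
```

```text
tcp [0.4883 0.0505 0.2095] yang -156.49 F [ 0.1 -0.3 -0.2] t 18.7167
units to go [ 2.27 -0.17  0.03]
0.06103217086222456
```

View pics/11s.png

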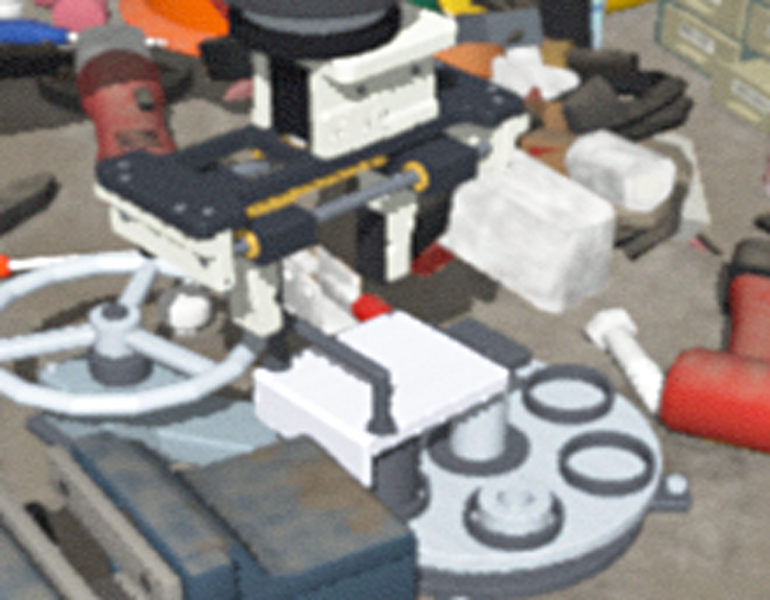

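View pics/11t.png

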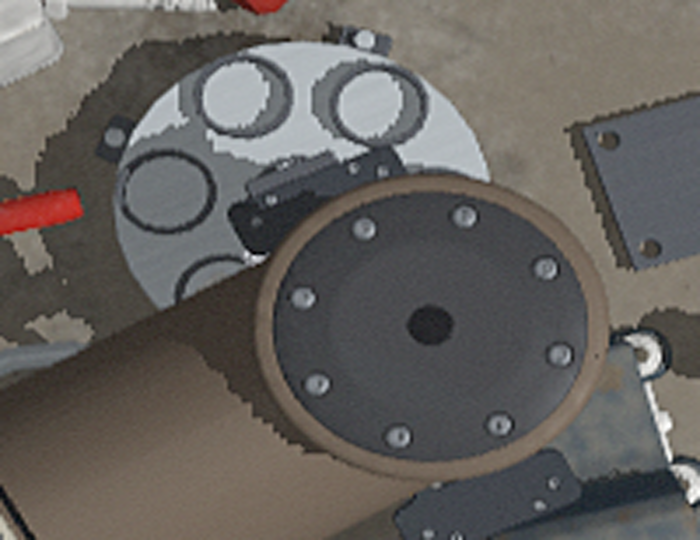

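Call:
step_arm --steps '[[[0.6, -0.17, 0.03], 0], [[0.6, 0, 0], 0], [[0.6, 0, 0], 0], [[0.45, 0, 0], 0], [[0, 0, 0], 0], [[0, 0, 0], 0]]'

```text
time_s: 19.32
tcp_pos: [0.4909, 0.0532, 0.1643]
eef_rot: [103.9, 90.0, -142.5]
contact_force: [-0.1, -0.3, 1.0]
gripper_width: 0.0613
```

```bash
python3 - <<'E'
from h import *
togo([.4912,.0525,.164]);print(get_state()["gripper_width"])
a=capture("side");cv2.imwrite("pics/12s.png",cv2.resize(a[150:270,230:370],None,fx=5.5,fy=5,interpolation=cv2.INTER_CUBIC))
E
```

```text
tcp [0.4909 0.0532 0.1643] yang -156.34 F [-0.1 -0.3  1. ] t 19.3167
units to go [ 0.02  0.   -0.04]
0.06131115447035172
```

View pics/12s.png

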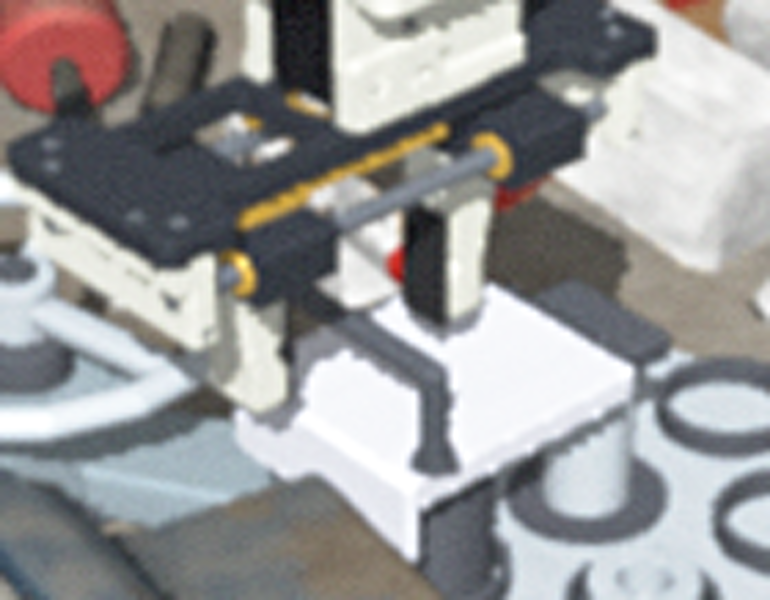

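Call:
step_arm --steps '[[[0, 0, 0], 0], [[0, 0, 0], 0], [[0, 0, 0], 0], [[0, 0, 0], 0], [[0, 0, 0], 0], [[0, 0, 0], 0]]' --fingers 1 --grip_force 12

```text
time_s: 19.87
tcp_pos: [0.491, 0.0528, 0.1646]
eef_rot: [-83.4, 90.0, 30.2]
contact_force: [0.6, -0.2, 0.1]
gripper_width: 0.027
```

```bash
python3 - <<'E'
from h import *
togo([.4912,.0525,.164]);print(get_state()["gripper_width"])
# arc in (u outward from hinge toward robot, z); tool coords: tool x=down, tool y=-> world 203.6deg (=+toward robot)
th=np.arange(0,1.75,.1); a=np.arctan2(.047,.088)+th; r=np.hypot(.088,.047)
P=np.c_[r*np.cos(a),r*np.sin(a)]; d=np.diff(P,axis=0)/.02
print(np.c_[th[1:],-d[:,1],d[:,0]].round(2).tolist())
E
```

```text
tcp [0.491  0.0528 0.1646] yang -156.4 F [ 0.6 -0.2  0.1] t 19.8667
units to go [ 0.03 -0.   -0.02]
0.02698895003587164
[[0.1, -0.43, -0.26], [0.2, -0.4, -0.3], [0.3, -0.37, -0.34], [0.4, -0.33, -0.37], [0.5, -0.29, -0.4], [0.6, -0.25, -0.43], [0.7, -0.21, -0.45], [0.8, -0.16, -0.47], [0.9, -0.11, -0.49], [1.0, -0.06, -0.49], [1.1, -0.02, -0.5], [1.2, 0.03, -0.5], [1.3, 0.08, -0.49], [1.4, 0.13, -0.48], [1.5, 0.18, -0.46], [1.6, 0.23, -0.44], [1.7, 0.27, -0.42]]
```

Call:
step_arm --steps '[[[0, 0, 0], 0], [[0, 0, 0], 0], [[0, 0, 0], 0], [[0, 0, 0], 0]]'

```text
time_s: 20.2
tcp_pos: [0.4926, 0.0535, 0.1647]
eef_rot: [-91.4, 89.8, 22.2]
contact_force: [7.3, 1.0, -5.5]
gripper_width: 0.0099
```

Call:
step_arm --steps '[[[-0.43, -0.26, 0], 0], [[-0.4, -0.3, 0], 0], [[-0.37, -0.34, 0], 0]]'

```text
time_s: 20.45
tcp_pos: [0.5076, 0.06, 0.1885]
eef_rot: [84.6, 90.0, -161.8]
contact_force: [2.5, 0.2, -6.0]
gripper_width: 0.0095
```

```bash
python3 - <<'E'
from h import *
togo([.4912,.0525,.164]);print(get_state()["gripper_width"])
a=capture("side");cv2.imwrite("pics/13s.png",cv2.resize(a[130:270,230:370],None,fx=5,fy=4.2,interpolation=cv2.INTER_CUBIC))
E
```

```text
tcp [0.5076 0.06   0.1885] yang -156.4 F [ 2.5  0.2 -6. ] t 20.45
units to go [ 1.22  0.9  -0.02]
0.009478994832754934
```

View pics/13s.png

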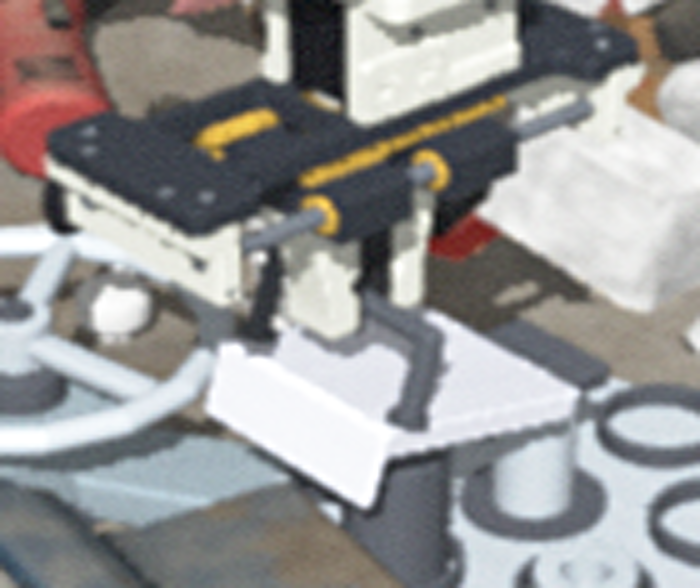

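Call:
step_arm --steps '[[[-0.33, -0.37, 0], 0], [[-0.29, -0.4, 0], 0], [[-0.25, -0.43, 0], 0], [[-0.21, -0.45, 0], 0]]'

```text
time_s: 20.83
tcp_pos: [0.5375, 0.0727, 0.2111]
eef_rot: [107.1, 89.9, -139.3]
contact_force: [-4.2, -3.1, 3.5]
gripper_width: 0.0096
```

Call:
step_arm --steps '[[[-0.16, -0.47, 0], 0], [[-0.11, -0.49, 0], 0], [[-0.06, -0.49, 0], 0], [[-0.02, -0.5, 0], 0]]'

```text
time_s: 21.17
tcp_pos: [0.5748, 0.089, 0.2175]
eef_rot: [-132.5, 89.9, -18.9]
contact_force: [-0.2, -4.3, 2.6]
gripper_width: 0.0095
```

```bash
python3 - <<'E'
from h import *
togo([.4912,.0525,.164]);print(get_state()["gripper_width"])
a=capture("side");cv2.imwrite("pics/14s.png",cv2.resize(a[130:270,230:370],None,fx=5,fy=4.2,interpolation=cv2.INTER_CUBIC))
E
```

```text
tcp [0.5748 0.089  0.2175] yang -156.39 F [-0.2 -4.3  2.6] t 21.1667
units to go [2.67 4.56 0.  ]
0.009510672992146436
```

View pics/14s.png

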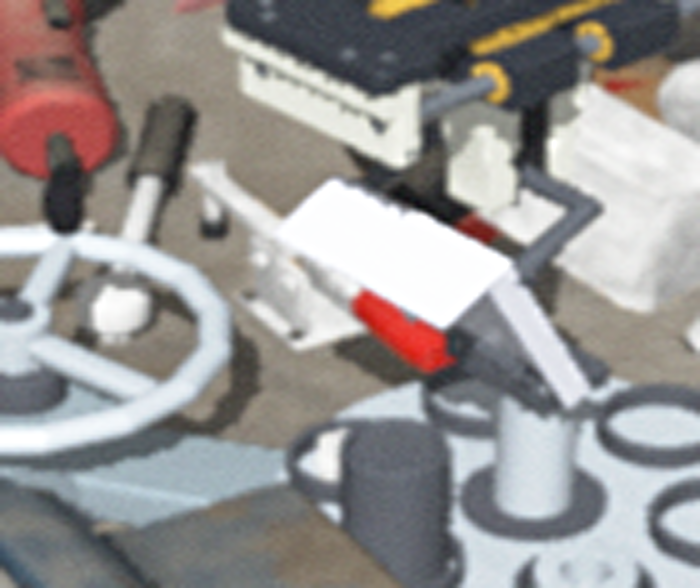

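Call:
step_arm --steps '[[[0.03, -0.5, 0], 0], [[0.08, -0.49, 0], 0], [[0.13, -0.48, 0], 0], [[0.18, -0.46, 0], 0], [[0.23, -0.44, 0], 0], [[0.27, -0.42, 0], 0], [[0, 0, 0], 0], [[0, 0, 0], 0]]'

```text
time_s: 21.88
tcp_pos: [0.6257, 0.1116, 0.1977]
eef_rot: [-155.0, 90.0, -41.4]
contact_force: [2.9, -3.0, 0.4]
gripper_width: 0.0092
```

```bash
python3 - <<'E'
from h import *
togo([.4912,.0525,.164]);print(get_state()["gripper_width"])
a=capture("side");cv2.imwrite("pics/15s.png",cv2.resize(a[110:270,230:370],None,fx=5,fy=3.7,interpolation=cv2.INTER_CUBIC))
E
```

```text
tcp [0.6257 0.1116 0.1977] yang -156.39 F [ 2.9 -3.   0.4] t 21.8833
units to go [ 1.68  7.34 -0.02]
0.009176899257540656
```

View pics/15s.png

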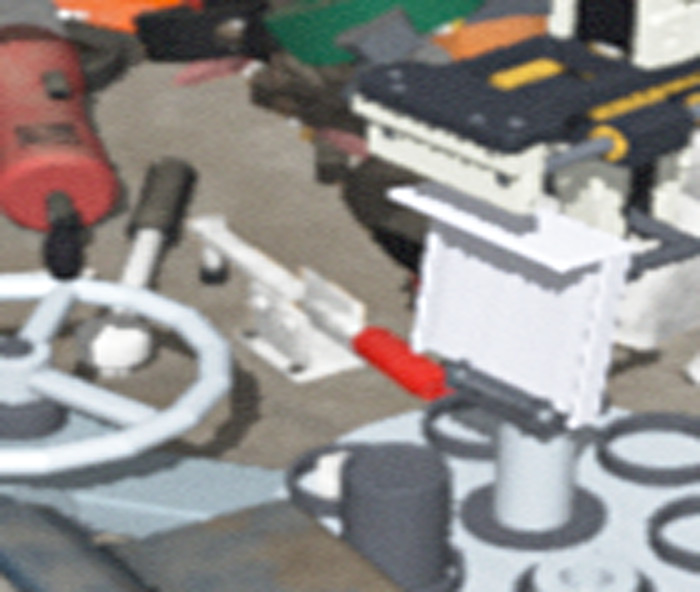

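Call:
step_arm --steps '[[[0, 0, 0], 0], [[0, 0, 0], 0], [[-0.6, 0, 0], 0], [[-1, 0, 0], 0], [[-1, 0, 0], 0], [[-1, 0, 0], 0], [[-1, 0, 0], 0], [[0, 0, 0], 0]]' --fingers 0.78

```text
time_s: 22.6
tcp_pos: [0.6261, 0.1118, 0.2967]
eef_rot: [-95.5, 89.6, 18.2]
contact_force: [-0.4, -0.4, 0.8]
gripper_width: 0.0191
```

```bash
python3 - <<'E'
from h import *
togo([.5233,.0665,.2]);print(get_state()["gripper_width"])
a=capture("side");cv2.imwrite("pics/16s.png",cv2.resize(a[110:290,230:400],None,fx=4.2,fy=3.2,interpolation=cv2.INTER_CUBIC))
E
```

```text
tcp [0.6261 0.1118 0.2967] yang -156.34 F [-0.4 -0.4  0.8] t 22.6
units to go [ 4.79  5.65 -0.01]
0.019126314746937368
```

View pics/16s.png

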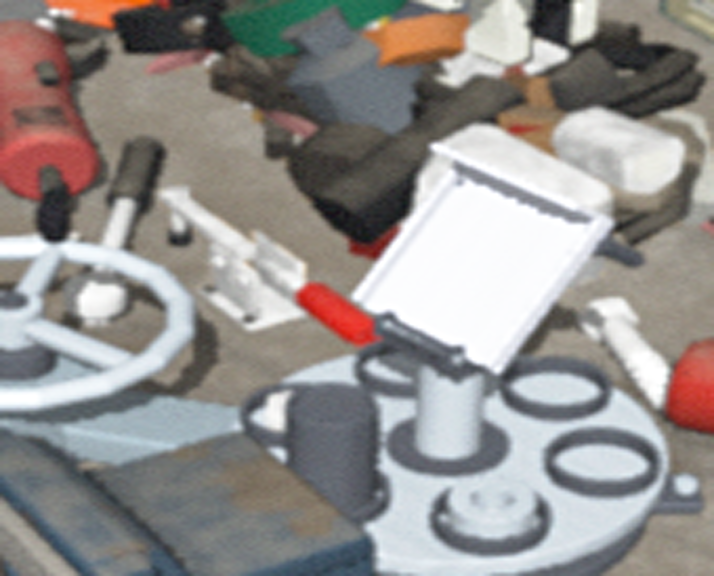

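Call:
step_arm --steps '[[[0, 0.95, 0], 0], [[0, 0.95, 0], 0], [[0, 0.95, 0], 0], [[0, 0.95, 0], 0], [[0, 0.95, 0], 0], [[0, 0.95, 0], 0], [[0, 0, 0], 0]]' --fingers 0

```text
time_s: 23.23
tcp_pos: [0.5172, 0.0646, 0.2913]
eef_rot: [-16.0, 89.9, 97.6]
contact_force: [-1.5, -0.3, -0.6]
gripper_width: 0.0608
```

```bash
python3 - <<'E'
from h import *
togo([.5233,.0665,.2]);print(get_state()["joints"].round(1))
b=capture("top");cv2.imwrite("pics/17t.png",b);a=capture("side");cv2.imwrite("pics/17s.png",a)
E
```

```text
tcp [0.5172 0.0646 0.2913] yang -156.4 F [-1.5 -0.3 -0.6] t 23.2333
units to go [ 4.57 -0.32 -0.04]
[ 28.7   3.5 -11.4  -0.1 -75.   -5. ]
```

View pics/17t.png

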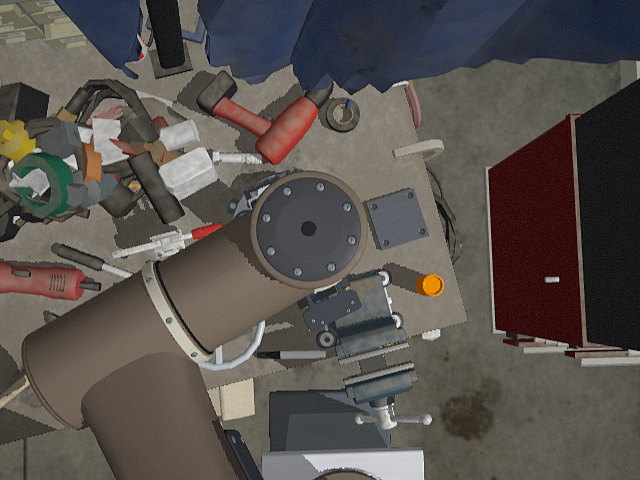

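```bash
python3 - <<'E'
from h import *
a=cv2.imread("pics/17s.png");x0,y0=270,200
cv2.imwrite("pics/17c.png",cv2.resize(a[y0:y0+90,x0:x0+90],None,fx=6,fy=6,interpolation=cv2.INTER_CUBIC))
U=np.array([.592,.0965])+.075*np.array([np.cos(np.radians(203.6)),np.sin(np.radians(203.6))]);print("unload",U)
# predicted outline pts
t=np.linspace(0,2*np.pi,9)[:-1]
for z in(.057,.12): 
    print(z,((proj("side",np.c_[U[0]+.021*np.cos(t),U[1]+.021*np.sin(t),0*t+z])-[x0,y0])*6).round().tolist())
E
```

```text
unload [0.5232728  0.06647382]
0.057 [[288.0, 355.0], [254.0, 330.0], [205.0, 328.0], [167.0, 350.0], [163.0, 383.0], [196.0, 409.0], [247.0, 411.0], [285.0, 388.0]]
0.12 [[290.0, 201.0], [255.0, 177.0], [204.0, 175.0], [164.0, 196.0], [160.0, 229.0], [194.0, 254.0], [247.0, 256.0], [287.0, 234.0]]
```

View pics/17c.png

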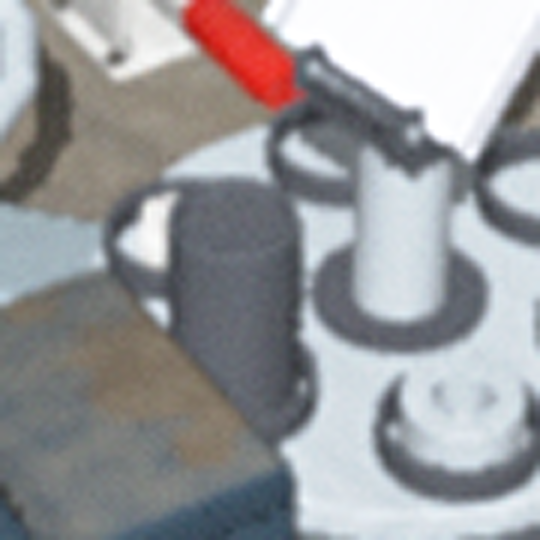

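Call:
step_arm --steps '[[[0, 0, 0], -1], [[0, 0, 0], -1], [[0, 0, 0], -1], [[0, 0, 0], -1], [[0, 0, 0], -1], [[0, 0, 0], -1], [[0, 0, 0], -1], [[0, 0, 0], -1], [[0, 0, 0], -1], [[0, 0, 0], -1], [[0, 0, 0], -1], [[0, 0, 0], -1], [[0, 0, 0], -1], [[0, 0, 0], -1], [[0, 0, 0], -1], [[0, 0, 0], 0], [[0, 0, 0], 0]]'

```text
time_s: 24.75
tcp_pos: [0.5204, 0.0658, 0.2903]
eef_rot: [-8.3, 90.0, -164.9]
contact_force: [-0.2, -0.5, -0.3]
gripper_width: 0.0872
```

```bash
python3 - <<'E'
from h import *
togo([.5245,.0665,.14]);print(get_state()["gripper_width"])
E
```

```text
tcp [0.5204 0.0658 0.2903] yang -66.57 F [-0.2 -0.5 -0.3] t 24.75
units to go [ 7.51  0.05 -0.21]
0.08716054640604311
```

Call:
step_arm --steps '[[[0.8, 0.05, -0.2], 0], [[1, 0, 0], 0], [[1, 0, 0], 0], [[1, 0, 0], 0], [[1, 0, 0], 0], [[1, 0, 0], 0], [[1, 0, 0], 0], [[0.7, 0, 0], 0], [[0, 0, 0], 0], [[0, 0, 0], 0]]'

```text
time_s: 25.58
tcp_pos: [0.5241, 0.0661, 0.1403]
eef_rot: [11.1, 89.9, -145.5]
contact_force: [0.3, -0.6, 0.1]
gripper_width: 0.0875
```

```bash
python3 - <<'E'
from h import *
togo([.5245,.0665,.075]);print(get_state()["gripper_width"])
a=capture("side");cv2.imwrite("pics/18s.png",cv2.resize(a[130:290,230:400],None,fx=4.2,fy=3.6,interpolation=cv2.INTER_CUBIC))
E
```

```text
tcp [0.5241 0.0661 0.1403] yang -66.52 F [ 0.3 -0.6  0.1] t 25.5833
units to go [ 3.26 -0.01 -0.03]
0.08749322048250789
```

View pics/18s.png

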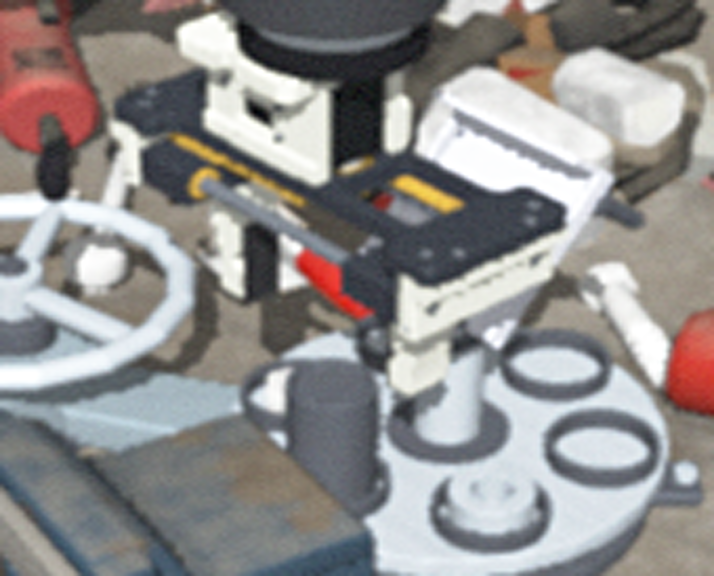

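Call:
step_arm --steps '[[[0.6, 0, 0], 0], [[0.6, 0, 0], 0], [[0.6, 0, 0], 0], [[0, 0, 0], 0]]'

```text
time_s: 25.97
tcp_pos: [0.5238, 0.0661, 0.104]
eef_rot: [-12.6, 89.9, -169.1]
contact_force: [-0.3, -0.3, 0.3]
gripper_width: 0.0876
```

Call:
step_arm --steps '[[[0.5, 0, 0], 0], [[0.5, 0, 0], 0], [[0.4, 0, 0], 0], [[0, 0, 0], 0], [[0, 0, 0], 0]]'

```text
time_s: 26.38
tcp_pos: [0.524, 0.066, 0.0762]
eef_rot: [8.4, 89.9, -147.9]
contact_force: [-0.5, 0.5, -0.1]
gripper_width: 0.0877
```

```bash
python3 - <<'E'
from h import *
togo([.5245,.0665,.075]);print(get_state()["gripper_width"])
a=capture("side");cv2.imwrite("pics/19s.png",cv2.resize(a[130:290,230:400],None,fx=4.2,fy=3.6,interpolation=cv2.INTER_CUBIC))
E
```

```text
tcp [0.524  0.066  0.0762] yang -66.39 F [-0.5  0.5 -0.1] t 26.3833
units to go [ 0.06 -0.01 -0.03]
0.08770892869883992
```

View pics/19s.png

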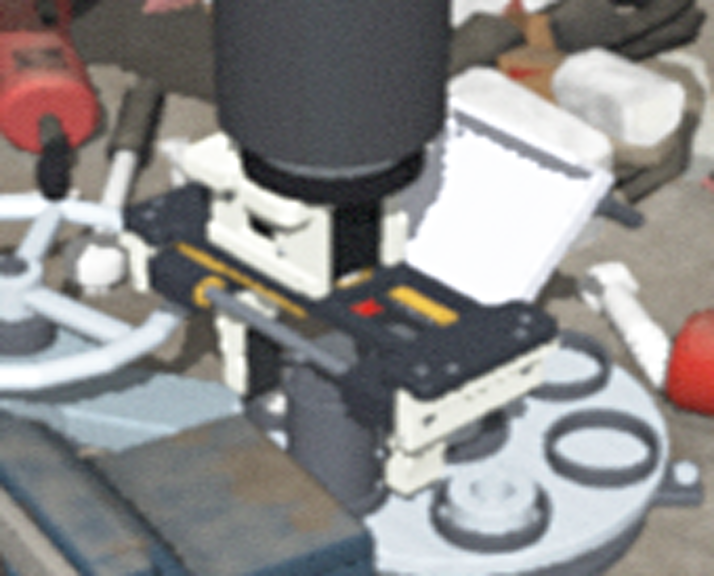

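Call:
step_arm --steps '[[[0, 0, 0], 0], [[0, 0, 0], 0], [[0, 0, 0], 0], [[0, 0, 0], 0], [[0, 0, 0], 0], [[0, 0, 0], 0], [[0, 0, 0], 0], [[0, 0, 0], 0], [[0, 0, 0], 0], [[0, 0, 0], 0], [[0, 0, 0], 0], [[0, 0, 0], 0]]' --fingers 1 --grip_force 35

```text
time_s: 27.43
tcp_pos: [0.5242, 0.0663, 0.0767]
eef_rot: [-155.8, 90.0, 47.8]
contact_force: [0.5, 0.5, -0.2]
gripper_width: 0.0414
```

Call:
step_arm --steps '[[[-0.2, 0, 0], 0], [[-0.3, 0, 0], 0], [[-0.5, 0, 0], 0], [[-0.5, 0, 0], 0], [[-0.5, 0, 0], 0], [[-0.5, 0, 0], 0], [[-0.5, 0, 0], 0], [[-0.5, 0, 0], 0], [[0, 0, 0], 0]]'

```text
time_s: 28.18
tcp_pos: [0.5255, 0.0667, 0.1494]
eef_rot: [175.6, 89.8, 19.2]
contact_force: [-0.5, 0.5, -3.8]
gripper_width: 0.0416
```

```bash
python3 - <<'E'
from h import *
togo([.608,-.1255,.14]);print(get_state()["gripper_width"])
a=capture("side");cv2.imwrite("pics/20s.png",cv2.resize(a[130:310,230:400],None,fx=4.2,fy=3.3,interpolation=cv2.INTER_CUBIC))
E
```

```text
tcp [0.5255 0.0667 0.1494] yang -66.37 F [-0.5  0.5 -3.8] t 28.1833
units to go [ 0.47 10.46  0.08]
0.04163371810421854
```

View pics/20s.png

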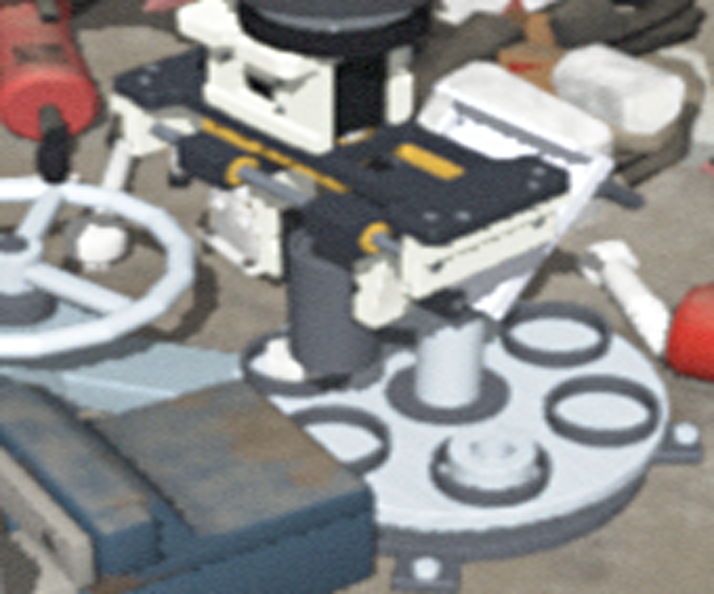

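Call:
step_arm --steps '[[[0, 0.4, 0], 0], [[0, 0.8, 0], 0], [[0, 0.9, 0], 0], [[0, 0.9, 0], 0], [[0, 0.9, 0], 0], [[0, 0.9, 0], 0], [[0, 0.9, 0], 0], [[0, 0.9, 0], 0], [[0, 0.9, 0], 0], [[0, 0.9, 0], 0], [[0, 0.9, 0], 0], [[0, 0.7, 0.08], 0], [[0, 0.4, 0], 0], [[0, 0, 0], 0], [[0, 0, 0], 0]]'

```text
time_s: 29.48
tcp_pos: [0.6056, -0.1253, 0.146]
eef_rot: [-32.3, 89.9, 171.3]
contact_force: [-0.5, -0.5, -4.4]
gripper_width: 0.0413
```

```bash
python3 - <<'E'
from h import *
togo([.608,-.1255,.0417]);print(get_state()["gripper_width"])
a=capture("side");cv2.imwrite("pics/21s.png",cv2.resize(a[190:390,300:470],None,fx=4,fy=3,interpolation=cv2.INTER_CUBIC))
E
```

```text
tcp [ 0.6056 -0.1253  0.146 ] yang -66.45 F [-0.5 -0.5 -4.4] t 29.4833
units to go [ 5.22  0.06 -0.11]
0.04129273980334131
```

View pics/21s.png

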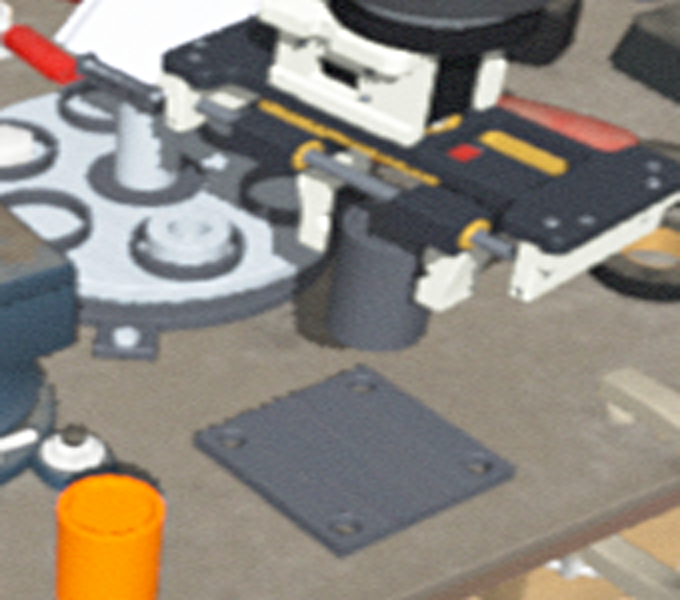

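Hanging upright over the plate. Lowering.

Call:
step_arm --steps '[[[0.5, 0.06, -0.11], 0], [[0.7, 0, 0], 0], [[0.7, 0, 0], 0], [[0.7, 0, 0], 0], [[0.7, 0, 0], 0], [[0.6, 0, 0], 0], [[0.5, 0, 0], 0], [[0.4, 0, 0], 0], [[0, 0, 0], 0], [[0, 0, 0], 0]]'

```text
time_s: 30.37
tcp_pos: [0.6085, -0.1252, 0.0504]
eef_rot: [-6.9, 90.0, -163.2]
contact_force: [-0.7, 0.6, -4.4]
gripper_width: 0.0418
```

Call:
step_arm --steps '[[[0.15, 0, 0], 0], [[0.1, 0, 0], 0], [[0, 0, 0], 0], [[0, 0, 0], 0]]'

```text
time_s: 30.7
tcp_pos: [0.6087, -0.1253, 0.046]
eef_rot: [160.2, 90.0, 3.8]
contact_force: [-1.1, -0.2, -4.4]
gripper_width: 0.0415
```

```bash
python3 - <<'E'
from h import *
togo([.608,-.1255,.0417]);print(get_state()["gripper_width"])
a=capture("side");cv2.imwrite("pics/22s.png",cv2.resize(a[190:390,300:470],None,fx=4,fy=3,interpolation=cv2.INTER_CUBIC))
E
```

```text
tcp [ 0.6087 -0.1253  0.046 ] yang -66.39 F [-1.1 -0.2 -4.4] t 30.7
units to go [ 0.21 -0.    0.03]
0.04146400422701922
```

View pics/22s.png

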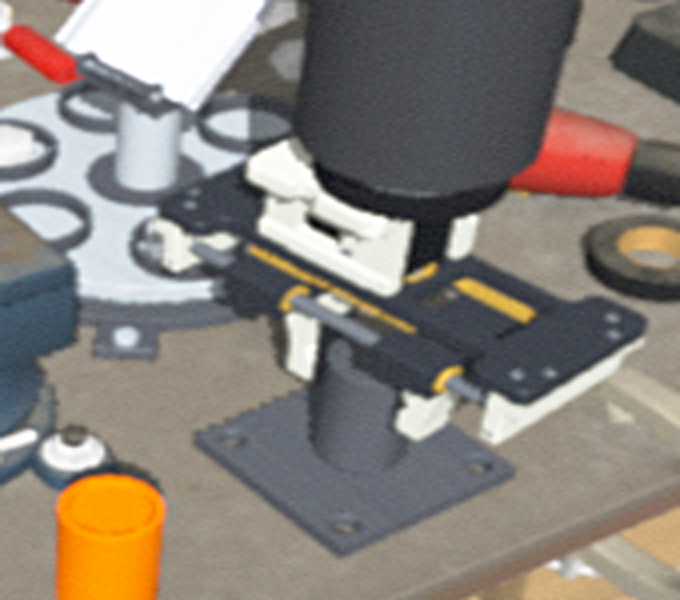

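Call:
step_arm --steps '[[[0.1, 0, 0], 0], [[0.05, 0, 0], 0], [[0, 0, 0], 0], [[0, 0, 0], 0]]'

```text
time_s: 31.08
tcp_pos: [0.6084, -0.1253, 0.0426]
eef_rot: [-16.1, 90.0, -172.5]
contact_force: [0.3, 0.1, -3.4]
gripper_width: 0.0414
```

Call:
step_arm --steps '[[[0.05, 0, 0], 0], [[0, 0, 0], 0], [[0, 0, 0], 0]]'

```text
time_s: 31.33
tcp_pos: [0.6087, -0.1253, 0.0418]
eef_rot: [149.8, 90.0, -6.6]
contact_force: [-0.7, 0.6, -2.7]
gripper_width: 0.0414
```

Call:
step_arm --steps '[[[0.04, 0, 0], 0], [[0, 0, 0], 0], [[0, 0, 0], 0]]'

```text
time_s: 31.58
tcp_pos: [0.6088, -0.1252, 0.0417]
eef_rot: [146.7, 90.0, -9.7]
contact_force: [-2.2, 0.4, 4.5]
gripper_width: 0.0416
```

Call:
step_arm --steps '[[[-0.02, 0, 0], 0], [[0, 0, 0], 0], [[0, 0, 0], 0], [[0, 0, 0], 0], [[0, 0, 0], 0], [[0, 0, 0], 0], [[0, 0, 0], 0], [[0, 0, 0], 0]]' --fingers 0.15

```text
time_s: 32.25
tcp_pos: [0.6085, -0.1253, 0.0412]
eef_rot: [-37.1, 90.0, 166.5]
contact_force: [-0.1, -0.5, -0.6]
gripper_width: 0.0745
```

Call:
step_arm --steps '[[[-0.4, 0, 0], 0], [[-0.8, 0, 0], 0], [[-1, 0, 0], 0], [[-1, 0, 0], 0], [[-1, 0, 0], 0], [[-1, 0, 0], 0], [[-1, 0, 0], 0], [[-1, 0, 0], 0], [[-1, 0, 0], 0], [[-1, 0, 0], 0], [[0, 0, 0], 0], [[0, 0, 0], 0]]'

```text
time_s: 33.25
tcp_pos: [0.6091, -0.1252, 0.2273]
eef_rot: [160.4, 89.8, 4.1]
contact_force: [-0.4, 0.8, -0.1]
gripper_width: 0.0743
```

```bash
python3 - <<'E'
from h import *
togo([.608,-.1255,.0417])
a=capture("side");cv2.imwrite("pics/23s.png",a)
E
```

```text
tcp [ 0.6091 -0.1252  0.2273] yang -66.39 F [-0.4  0.8 -0.1] t 33.25
units to go [ 9.28 -0.02  0.09]
```

View pics/23s.png

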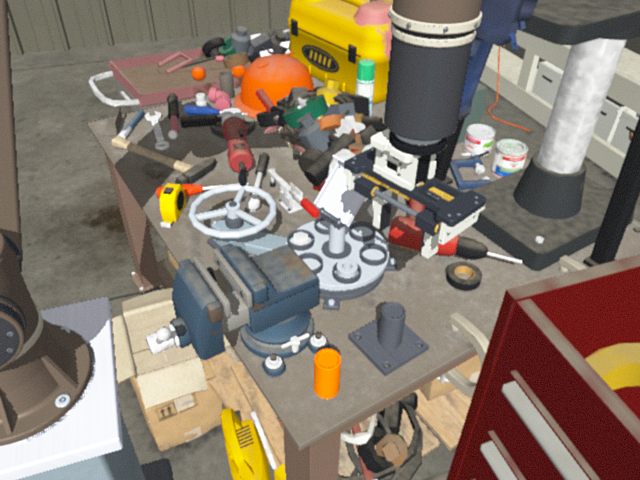

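```bash
python3 - <<'E'
from h import *
a=cv2.imread("pics/23s.png");cv2.imwrite("pics/23c.png",cv2.resize(a[290:380,340:440],None,fx=7,fy=6.5,interpolation=cv2.INTER_CUBIC))
b=capture("top");cv2.imwrite("pics/23t.png",cv2.resize(b[150:330,220:470],None,fx=3,fy=3,interpolation=cv2.INTER_CUBIC))
E
```

```text
(no output)
```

View pics/23c.png

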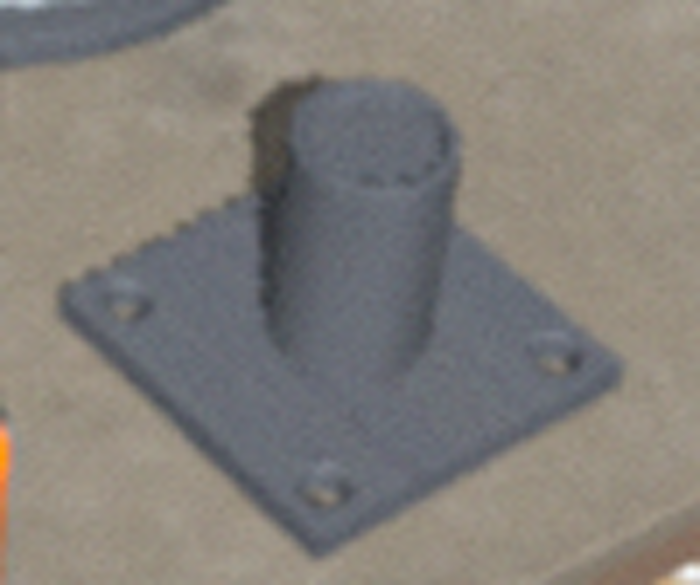

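View pics/23t.png

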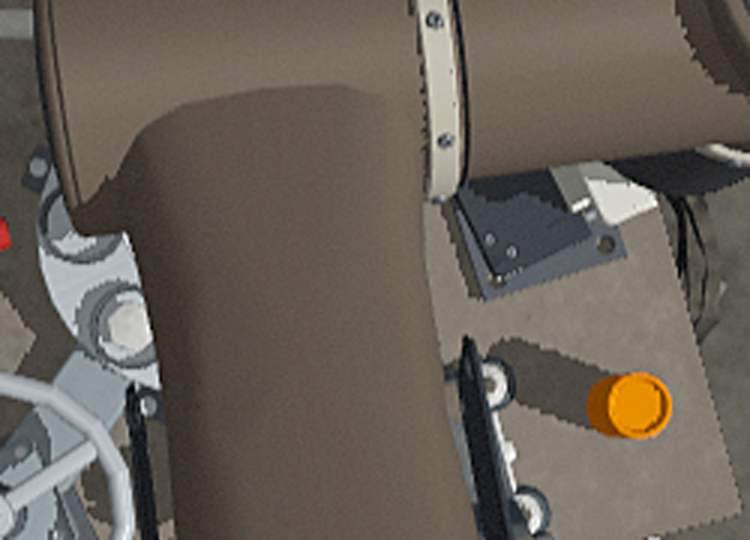

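```bash
python3 - <<'E'
from h import *
print(onz("side",(393.3,310.8),.085), onz("side",(340+348/7,290+340/6.5),.01), "holes mid",onz("side",(340+342/7,290+328/6.5),.01))
print(get_state()["contact_force"].round(1),get_state()["time_s"])
print(close_job())
E
```

```text
[ 0.60903643 -0.12686017  0.085     ] [ 0.60823314 -0.13089112  0.01      ] holes mid [ 0.6085907 -0.1266085  0.01     ]
[-0.  -0.7 -0.9] 33.35
the job is handed in; nothing more can be done
None
```

The stub now stands upright on the base plate, and I handed the job in at 33.4 s of the 72 s allowed. No verdict was reported.

- **Winding:** I wound the wheel three turns from where the free play was felt to end. Ring fits in the top view put every visible cup within about 0.9° (1 mm) of a whole number of steps. The guard was shut throughout.
- **Guard:** I gripped its handle and swung it back past its balance point. In the side view it then lay fully open by itself, with the stub still in its cup.
- **Placing:** Lowering stopped at contact at TCP z = 0.0417 m, matching the value worked out from the grasp height. From the side view the stub's top centre is at (0.609, -0.127), against a plate centre of (0.608, -0.126). Its base centre came out about 4 mm off the hole centre in y, still well inside 20 mm.
- **At hand-in:** The arm was clear with the force near zero. The nut and collar were last seen in their cups.

**What disagreed:**
- **Finger length:** The fingertips sit about 10 mm behind the reported TCP, not 19 mm ahead of it. My first pass over the wheel therefore went above the spokes without turning it, and one test touch pressed on a spoke with about 22 N. I used the corrected height from then on.
- **Top view:** The arm hid the stub from the top camera after placing, so the final position rests on the side view alone.

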